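# Clamp the amber serum bottle in the ratchet bottle clamp

## Robot

A 7-joint arm with a two-finger parallel gripper is mounted at the origin on a cart in front of the work surface, level with it; the furniture and walls round the work are solid. World frame = base frame: x ahead of the robot, y to its left, z up, the work surface at z = 0. Lengths are in m, angles in rad, forces in N, time in s.
With the tool pointing down it reaches from about 0.4 to 0.85 m from the base axis. Payload 10.4 kg.
Tool frame: the origin (TCP) lies between the finger pads, 19 mm behind the fingertips; this is the grasp point; z points along the fingers, y is the line along which they close (so a half turn about z gives the same grasp; the last joint's range is limited). The gripper opens to 87 mm and grips with 3 to 60 N. Pads are 19 mm wide; open, the fingers measure 117 mm over their backs; the gripper's body (75 mm by 190 mm) begins 51 mm behind the grasp point.
Start: joints at [1.109, 0.332, -0.065, 1.46, 0.022, 1.35, -0.088], TCP at [0.266, -0.566, 0.241] pointing down, gripper open.
Joint ranges: [-2.6, 2.6], [-0.5, 2.12], [-1.47, 1.34], [0.16, 2.42], [-1.27, 4.41], [0.06, 2.06], [-2.6, 2.6]. Speed limits (rad/s): [2.22, 2.22, 2.79, 2.79, 3.14, 3.14, 3.14].

## Interface

Orientations are given as a unit quaternion [x, y, z, w].
In Python, from bench import r gives the robot as it stands. The module is installed in compiled form; this text tells all that it offers.
- The arm moves only by the shell command python3 -m crank 'ROWS' [FORCE]. ROWS is JSON, a list of rows, each an object of numbers: "claw": the closure, from -1 (fully open) to 1 (shut); "dx", "dy", "dz": the shift along the tool's x, y, z each as a share of 3 cm, from -1 to 1; "ax", "ay", "az": the turn, a rotation vector about the tool's x, y, z each as a share of 6 degrees, from -1 to 1. A call has 1 to 8 rows; each row shifts and turns the commanded pose from where the row before left it, along the tool's axes as they then stand; what a row does not reach is not made up. A row lasts 1/12 s, in which the tool goes at most 41.7 mm and 7.16 degrees, less where a joint would pass 70% of its speed; a pose out of reach is approached as far as the arm can. A call with a number of a shift or a turn outside -1 to 1 is refused whole. A call with a gripper value outside its range is refused whole. The fingers move at their own pace and stop on an object; FORCE is the grip in N (left out, the last holds). Time passes only in rows, so rows that do not move let the fingers close. It gives the time, the measured TCP pose, the force, the opening and the grip force at its end, in the units of the state.
- r.read_state(): the state, without advancing time (a new reading comes with each control period).
- r.camera(name): name is "scene" or "top"; returns a dict with "color" (480x640x3 uint8, red, green, blue), "mtx" (3x3 intrinsics, pixels), "R" (3x3) and "t" (3): a world point X has camera coordinates R X + t. Camera axes: x right, y down, z forward; pixel columns grow to the right and rows downward; lengths in m; the calibration is good to about 2 mm. A picture is of the moment at which its call begins. There is no depth.
- r.close_job(): hands the job in; it is judged then, once.
The state is a dict: "time": time; "joint_positions": joint angles; "joint_vel": joint speeds; "joint_torque": joint torques, N m; "ee_pos": TCP position; "eef_rot": TCP orientation; "ft_force": force on the tool from outside, world axes, zero at the start; "torque": the same for the moment, N m; "width": finger opening in m; "grip_force": force on a finger pad.
Only numpy, scipy, OpenCV 4.12 (cv2) and the standard library are available. Lean on these libraries where they do the work, as an engineer would, in place of code of your own. Each camera call takes 0.05 s, during which the arm holds its last target. There are 200 camera calls.

## Task

Grip the amber serum bottle in the bottle clamp, so that its stuck dropper top can be unscrewed later: stand it upright, gently and without dropping it, on the clamp's base between the rubber pad and the grey V block, then wind the clamp's square knob clockwise until the bottle is pinched and three clicks more, so that the ratchet holds it there firmly when you let go. A fourth click can crack the glass, and the other things on the worktop stay where they are.

Things in the scene. Friction and masses are not known exactly. Their poses are not given: they have to be found in the camera images.
- serum_bottle: Amber glass serum bottle with black dropper top, 32 mm in diameter, 102 mm tall, 60 to 130 g, standing upright. Origin: centre of its underside, z up its axis. Round glass body up to 50 mm (grip it with the TCP 45 to 60 mm up), shoulder above, black collar 24 mm in diameter at 62 to 77 mm, thin rubber bulb on top. The glass cracks if the clamp's pad presses on it with more than 21 N.
- vice: Ratchet bottle clamp, fixed: aluminium base plate 96 x 262 x 10 mm; the bottle stands on its top, z +10 mm. Origin on the underside; y runs along the clamp from knob to V block, x to the right of that way (away from the robot at yaw 0), z up. Knob axis at x 0, y -85 mm. Blue gear housing y -129 to -41, top at z 40. Blue jaw and V block: 44 mm wide, no higher than 46 mm above the worktop.
- pad_start (a point): Fixed point on the clamp, axes as vice: where the centre of the jaw's rubber pad face (32 mm wide, 28 mm high, looks to +y) is at the start. Winding the knob moves jaw and pad to +y by 10 mm per rad (3.1 mm a click). The pad sits on springs of 1.7 N/mm, so each click past the pinch adds 5.3 N of clamping force, and each N of clamping force adds 0.010 N m to the torque the knob needs.
- cradle_seat (a point): Axis of a bottle seated in the grey V block (46 mm wide, slick white liners), at the height of the base plate's top; axes as vice, moves with the block. The V opens to the pad. The block floats up to 6 mm along y (friction 1 N); the bottle is pinched only once the block is back against its aluminium stop bracket, whose bolted place varies. 5 to 16 mm are free between pad and seated bottle.
- knob_grip (a point): Centre of the black square hand knob on the axis, at grip height (72.5 mm above the worktop): 34 x 34 mm across the flats, 30 mm tall, top at 84.5 mm. Its flats face along this point's x and y (at the start those of vice). It turns about z, clockwise from above tightens. Nothing below it within 60 mm of its axis is higher than 53 mm. A side push on it is taken by its shaft.
- pawl_pivot (a point): Pivot of the sprung brass pawl (red tail) of the 20 tooth ratchet wheel under the knob. It clicks over a tooth each 18 degrees (0.314 rad) of clockwise turn from the start and bars turning back; let go between teeth, the loaded knob springs back to the last tooth. Loaded, it sinks 0.05 rad onto the pawl. Unloaded, turning takes 0.03 to 0.07 N m; held still just past a click, 0.03 N m.
- white_dropper: White squeeze bottle with a white nozzle cap, 32 mm in diameter, 82 mm tall; a bystander, leave it alone. Origin: centre of its underside.
- rollon: Dark blue roll-on bottle with a tan cap, 36 x 42 x 106 mm; a bystander, leave it alone. Origin: centre of its underside.
- cream_pot: White and red cream pot with lid, 68 mm in diameter, 43 mm tall; a bystander, leave it alone. Origin: centre of its underside.
- tape_roll: Roll of white tape lying flat, 66 mm in diameter, 19 mm tall; a bystander, leave it alone. Origin: centre of its underside.
- ampoule_carton: Small white and blue carton lying flat, 95 x 60 x 24 mm; a bystander, leave it alone. Origin: centre of its underside.
There are look-alikes about, which are no part of the job. Leave any pink or purple look-alike of the serum_bottle alone.

How it is judged:
By the outcome, as a careful person would: the job done as asked, in the order asked, and still so for the second after the job is handed in, with the robot touching nothing.
It also fails if it takes over 64 s, if anything falls off the work surface, if the arm or the gripper's body presses on something with over 40 N, if the wrist force passes 120 N, or if a joint passes its speed limit or range.

## Working session

There is one attempt and no reset: what is moved stays moved. The work goes in short steps, Python scripts to look and compute and a shell command to move; the robot and the scene stay as the last step left them, time stands still between calls to the robot, and variables do not carry over. Pictures are saved under pics/ and viewed, at most 10 in all, crops included, and the job is handed in when it is done.

```bash
mkdir -p pics; python3 - <<'E'
from bench import r
import cv2
print(r.read_state())
for n in("scene","top"):
    c=r.camera(n); cv2.imwrite(f"pics/{n}0.png",c["color"][:,:,::-1]); print(n,c["mtx"].tolist(),c["R"].round(4).tolist(),c["t"].round(4).tolist())
E
```

```text
{'time': 0.0, 'joint_positions': array([ 1.10943712,  0.33288079, -0.0646763 ,  1.46096802,  0.02159144,
        1.34988907, -0.08852438]), 'joint_vel': array([ 8.47138127e-05,  9.60587362e-05,  7.01776208e-04,  5.06298456e-04,
       -2.27572902e-04,  4.92198069e-04,  3.97937894e-04]), 'joint_torque': array([ 3.61159243e-05, -6.23264694e+01,  2.45942292e-02, -3.89898777e+01,
       -6.12981850e-02,  3.97380267e-02,  2.02394149e-04]), 'ee_pos': array([ 0.26533819, -0.56547186,  0.24043554]), 'eef_rot': array([ 9.76035344e-01,  2.17610849e-01, -1.90422628e-04, -6.99674034e-04]), 'ft_force': array([-0.27985122, -0.17319879, -0.3838312 ]), 'torque': array([0.0022645 , 0.0173835 , 0.00011065]), 'grip_force': 0.0, 'width': 0.08698306805488294}
scene [[505.257775816531, 0.0, 319.649121399045], [0.0, 505.257775816531, 240.5401562164104], [0.0, 0.0, 1.0]] [[-0.7808, -0.6246, 0.0133], [-0.2669, 0.3142, -0.9111], [0.5649, -0.7149, -0.412]] [0.4834, 0.149, 0.819]
top [[446.1649596948471, 0.0, 315.51748494062696], [0.0, 446.1649596948471, 245.2588433477519], [0.0, 0.0, 1.0]] [[-0.0277, -0.9996, -0.0037], [-0.9879, 0.0279, -0.1523], [0.1523, -0.0006, -0.9883]] [0.135, 0.5331, 0.8328]
```

View pics/scene0.png

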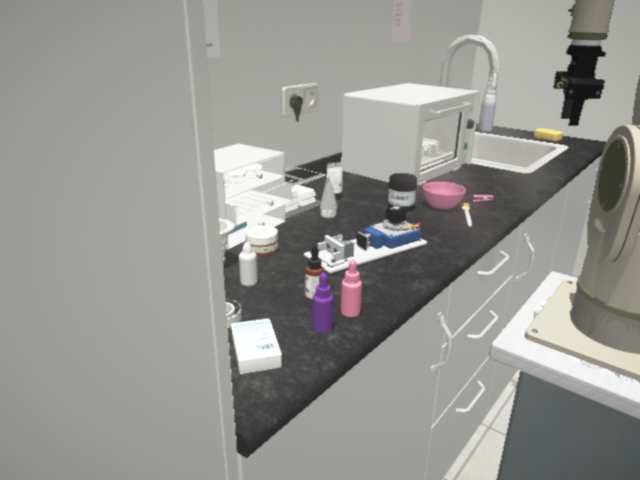

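View pics/top0.png

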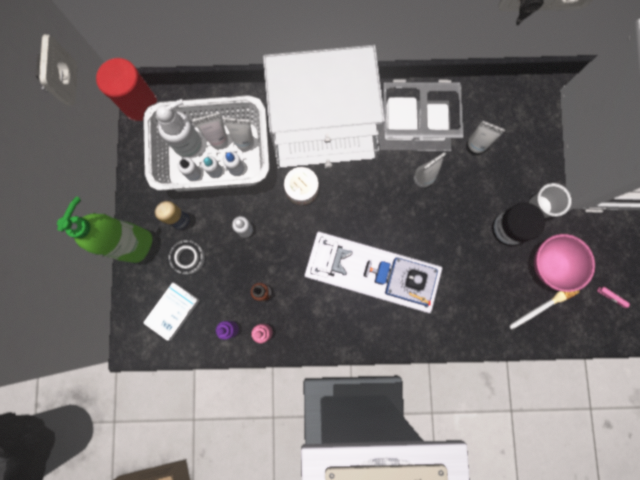

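The scene view shows the amber bottle at (315,275), with purple (323,305) and pink (351,290) in front of it. The top view shows the amber bottle at (260,291) and the clamp centred near (373,272), with the knob at (417,279) and the V block at (342,260). I'll enlarge both.

```bash
python3 - <<'E'
import cv2,numpy as np
t=cv2.imread("pics/top0.png");s=cv2.imread("pics/scene0.png")
a=cv2.resize(t[225:345,210:450],None,fx=3.3,fy=3.3,interpolation=cv2.INTER_CUBIC)
cv2.imwrite("pics/topc.png",a)
b=cv2.resize(s[200:340,230:440],None,fx=3.8,fy=3.8,interpolation=cv2.INTER_CUBIC)
cv2.imwrite("pics/scenec.png",b)
E
```

```text
(no output)
```

View pics/topc.png

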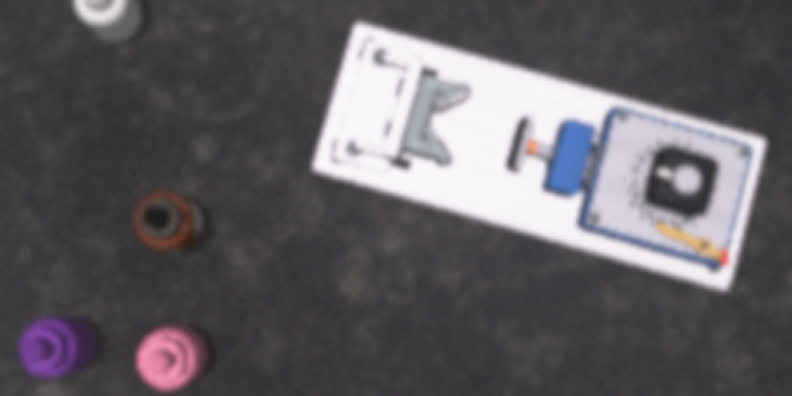

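View pics/scenec.png

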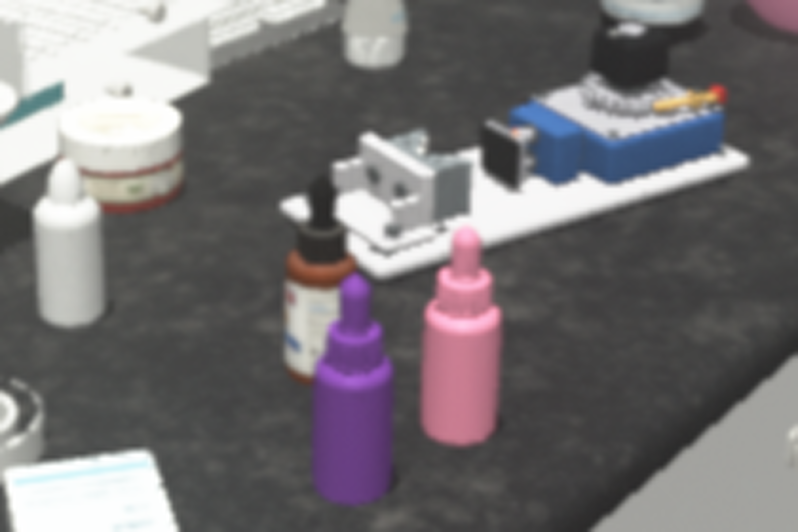

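```bash
cat > h.py <<'E'
from bench import r
import cv2,numpy as np
from scipy.spatial.transform import Rotation as Ro
def ray(c,uv,z):
    uv=np.atleast_2d(np.float64(uv)); d=np.c_[uv,np.ones(len(uv))]@np.linalg.inv(c["mtx"]).T@c["R"]
    o=-c["R"].T@c["t"]; return o+d*((z-o[2])/d[:,2])[:,None]
def proj(c,X):
    p=(np.atleast_2d(X)@c["R"].T+c["t"])@c["mtx"].T; return p[:,:2]/p[:,2:]
def big(m,box):
    k=np.zeros_like(m); x0,y0,x1,y1=box; k[y0:y1,x0:x1]=m[y0:y1,x0:x1]
    cs,_=cv2.findContours(k,cv2.RETR_EXTERNAL,cv2.CHAIN_APPROX_NONE); return max(cs,key=cv2.contourArea)[:,0]
def hsv(c): return cv2.cvtColor(c["color"],cv2.COLOR_RGB2HSV)
E
python3 - <<'E'
from h import *
T=r.camera("top");S=r.camera("scene");h=hsv(T);hs=hsv(S)
# plate: bright region hull
m=cv2.inRange(h,(0,0,120),(180,60,255)); c=big(m,(295,225,450,320)); 
P=ray(T,c,0.010)[:,:2]*1000; rect=cv2.minAreaRect(P.astype(np.float32)); print("plate",rect)
# colored things
for nm,lo,hi,box,z in [("amber",(3,90,40),(20,255,255),(240,275,280,310),.05),("purple",(125,80,40),(150,255,255),(205,310,245,350),.05),("pink",(160,60,100),(180,255,255),(245,315,280,350),.05),
   ("blue",(105,120,50),(125,255,255),(360,250,440,310),.04)]:
    q=big(cv2.inRange(h,lo,hi),box); (u,v),rad=cv2.minEnclosingCircle(q); print(nm,(u,v),rad,ray(T,(u,v),z)[0], "box",cv2.boundingRect(q), "rpx->mm",rad*np.linalg.norm(ray(T,(u+1,v),z)-ray(T,(u,v),z))*1000)
# knob: black in box
q=big(cv2.inRange(h,(0,0,0),(180,255,45)),(402,265,432,295)); rr=cv2.minAreaRect(q.astype(np.float32)); print("knob",rr,ray(T,rr[0],.0845))
# scene
for nm,lo,hi,box in [("purple",(125,80,40),(150,255,255),(300,260,345,340)),("pink",(160,60,100),(180,255,255),(335,250,370,325)),("amber",(3,90,40),(20,255,255),(295,245,330,310))]:
    q=big(cv2.inRange(hs,lo,hi),box); print("scene",nm,cv2.boundingRect(q))
for nm,x,y in [("cap tip",0,0)]: pass
print("topcam",-T["R"].T@T["t"],"scenecam",-S["R"].T@S["t"])
g=lambda x,y:(210+x/3.3,225+y/3.3)
for nm,p,z in [("Vtip1",(470,88),.046),("Vtip2",(448,162),.046),("Vbackedge1",(433,72),.046),("Vbackedge2",(402,160),.046),("pad top a",(525,118),.045),("pad top b",(508,168),.045),("vertex",(432,122),.046),("bulb",(158,218),.1)]:
    print(nm,ray(T,g(*p),z)[0])
E
```

```text
plate ((485.1019592285156, 6.228790283203125), (264.171142578125, 99.1440658569336), 72.11933898925781)
amber (260.19232177734375, 292.19232177734375) 9.730925559997559 [0.4476633  0.22810001 0.05      ] box (251, 283, 18, 18) rpx->mm 18.57815410171959
purple (226.5, 329.5) 11.597513198852539 [0.37940545 0.29222786 0.05      ] box (215, 321, 24, 19) rpx->mm 21.87624653766051
pink (260.34210205078125, 333.1842041015625) 10.091442108154297 [0.37082858 0.22849337 0.05      ] box (251, 324, 20, 20) rpx->mm 19.001437971441735
blue (381.76605224609375, 272.3348693847656) 10.408373832702637 [ 0.47999924 -0.00707193  0.04      ] box (376, 262, 13, 21) rpx->mm 20.200254299069936Traceback (most recent call last):
  File "<stdin>", line 11, in <module>
  File "h.py", line 11, in big
    cs,_=cv2.findContours(k,cv2.RETR_EXTERNAL,cv2.CHAIN_APPROX_NONE); return max(cs,key=cv2.contourArea)[:,0]
                                                                             ~~~^^^^^^^^^^^^^^^^^^^^^^^^
ValueError: max() iterable argument is empty
```

```bash
cat >> h.py <<'E'
C=np.array([.4851,.0062]); YW=np.radians(-17.88); RY=np.array([[np.cos(YW),-np.sin(YW)],[np.sin(YW),np.cos(YW)]])
def tov(X): return (np.atleast_2d(X)[:,:2]-C)@RY*1000
def tow(p): return C+RY@(np.array(p)/1000.)
E
python3 - <<'E'
from h import *
T=r.camera("top");S=r.camera("scene");h=hsv(T);hs=hsv(S)
q=big(cv2.inRange(h,(0,0,0),(180,255,75)),(402,265,432,295)); rr=cv2.minAreaRect(ray(T,q,.0845)[:,:2].astype(np.float32)*1000); print("knob",rr,tov(np.array(rr[0])/1000), "pred", tow((0,-85)))
for nm,lo,hi,box in [("purple",(125,80,40),(150,255,255),(300,260,345,340)),("pink",(160,60,100),(180,255,255),(335,250,370,325)),("amber",(3,90,40),(20,255,255),(295,245,330,310))]:
    q=big(cv2.inRange(hs,lo,hi),box); print("scene",nm,cv2.boundingRect(q))
print("topcam",-T["R"].T@T["t"],"scenecam",-S["R"].T@S["t"])
g=lambda x,y:(210+x/3.3,225+y/3.3)
for nm,p,z in [("Vtip1",(470,88),.046),("Vtip2",(448,162),.046),("Vbackedge1",(433,72),.046),("Vbackedge2",(402,160),.046),("pad top a",(525,118),.045),("pad top b",(508,168),.045),("vertex",(432,122),.046),("bulb",(158,218),.1)]:
    X=ray(T,g(*p),z)[0];print(nm,X,tov(X))
g=lambda x,y:(230+x/3.8,200+y/3.8)
# scene: vertical plane sanity: bottle axis ray at guessed heights
for nm,p,z in [("collar/shoulder centre",(322,258),.056),("bulbtip",(322,178),.102),("purple base ctr",(352,488),.0),("pink base ctr",(459,428),.0),("padbot",(522,187),.012),("padtop near",(521,157),.045),("padtop far",(484,121),.045)]:
    X=ray(S,g(*p),z)[0];print(nm,X,tov(X))
E
```

```text
knob ((460.8953552246094, -62.53858184814453), (32.156593322753906, 31.737451553344727), 70.10285949707031) [[ -1.93117606 -72.8500379 ]] pred [ 0.45900292 -0.07469464]
scene purple (312, 272, 22, 61)
scene pink (340, 261, 22, 57)
scene amber (305, 266, 19, 10)
topcam [0.40351901 0.12056853 0.9047435 ] scenecam [-0.04543252  0.84067259  0.46680699]
Vtip1 [0.52127041 0.04873558 0.046     ] [[21.36397066 51.58638359]]
Vtip2 [0.47802232 0.06333578 0.046     ] [[-24.27792041  52.20319944]]
Vbackedge1 [0.5314036 0.0701555 0.046    ] [[24.43131385 75.08288918]]
Vbackedge2 [0.47994492 0.09015487 0.046     ] [[-30.68229318  78.31725528]]
pad top a [0.50271904 0.01708282 0.045     ] [[13.42678307 15.76667221]]
pad top b [0.47361699 0.02836067 0.045     ] [[-17.73226974  17.56478269]]
vertex [0.50177726 0.07182273 0.046     ] [[-4.27600587 67.57358388]]
bulb [0.4472225  0.22595062 0.1       ] [[-103.51688475  197.50770184]]
collar/shoulder centre [0.45130287 0.22482768 0.056     ] [[-99.28881967 197.69177776]]
bulbtip [0.4447971  0.23349377 0.102     ] [[-108.14108113  203.94188007]]
purple base ctr [0.375078   0.29732539 0.        ] [[-194.0907208   243.28506939]]
pink base ctr [0.36743993 0.22950241 0.        ] [[-180.53657938  176.39275222]]
padbot [0.4735269  0.02098603 0.012     ] [[-15.5538091   10.51866459]]
padtop near [0.45717051 0.04952813 0.045     ] [[-39.88333406  32.66041583]]
padtop far [0.49995238 0.02241669 0.045     ] [[ 9.15611367 19.99349574]]
```

The top crop shows the pad face, V block, knob at crop (683,180) and the amber bottle at (167,220). The scene crop shows the bottle at (322,300). The knob ray lands at vice y -73 of the plate centre, so the vice origin lies 12 mm from it. Both views agree on the bottle at about (0.448, 0.2265).

```bash
python3 -m crank '[{"claw":-1,"dx":0.996,"dy":-0.71},{"claw":-1,"dx":0.996,"dy":-0.71},{"claw":-1,"dx":0.996,"dy":-0.71},{"claw":-1,"dx":0.996,"dy":-0.71},{"claw":-1,"dx":0.996,"dy":-0.71},{"claw":-1,"dx":0.996,"dy":-0.71},{"claw":-1,"dx":0.996,"dy":-0.71},{"claw":-1,"dx":0.996,"dy":-0.71}]' 15
python3 -m crank '[{"claw":-1,"dx":0.996,"dy":-0.71},{"claw":-1,"dx":0.996,"dy":-0.71},{"claw":-1,"dx":0.996,"dy":-0.71},{"claw":-1,"dx":0.996,"dy":-0.71},{"claw":-1,"dx":0.996,"dy":-0.71}]'
python3 -m crank '[{"claw":-1,"dx":0.29,"dy":-0.93},{"claw":-1,"dx":0.29,"dy":-0.93},{"claw":-1,"dx":0.29,"dy":-0.93},{"claw":-1,"dx":0.29,"dy":-0.93},{"claw":-1,"dx":0.29,"dy":-0.93},{"claw":-1,"dx":0.29,"dy":-0.93}]'
python3 -c "
from h import *
s=r.read_state();print(s['joint_positions'].round(3),s['ee_pos'],Ro.from_quat(s['eef_rot']).as_matrix().round(3).tolist())"
```

```text
[ 1.109  0.332 -0.065  1.46   0.022  1.35  -0.089] [ 0.26547044 -0.56570157  0.24101   ] [[0.905, 0.425, -0.0], [0.425, -0.905, 0.0], [-0.0, -0.0, -1.0]]invalid input at $[0]: expected keys claw, dx, dy, dz, ax, ay, az
invalid input at $[0]: expected keys claw, dx, dy, dz, ax, ay, az
invalid input at $[0]: expected keys claw, dx, dy, dz, ax, ay, az
```

```bash
python3 -m crank '[{"claw":-1,"dx":0.996,"dy":-0.71,"dz":0,"ax":0,"ay":0,"az":0},{"claw":-1,"dx":0.996,"dy":-0.71,"dz":0,"ax":0,"ay":0,"az":0},{"claw":-1,"dx":0.996,"dy":-0.71,"dz":0,"ax":0,"ay":0,"az":0},{"claw":-1,"dx":0.996,"dy":-0.71,"dz":0,"ax":0,"ay":0,"az":0},{"claw":-1,"dx":0.996,"dy":-0.71,"dz":0,"ax":0,"ay":0,"az":0},{"claw":-1,"dx":0.996,"dy":-0.71,"dz":0,"ax":0,"ay":0,"az":0},{"claw":-1,"dx":0.996,"dy":-0.71,"dz":0,"ax":0,"ay":0,"az":0},{"claw":-1,"dx":0.996,"dy":-0.71,"dz":0,"ax":0,"ay":0,"az":0}]' 15
python3 -m crank '[{"claw":-1,"dx":0.996,"dy":-0.71,"dz":0,"ax":0,"ay":0,"az":0},{"claw":-1,"dx":0.996,"dy":-0.71,"dz":0,"ax":0,"ay":0,"az":0},{"claw":-1,"dx":0.996,"dy":-0.71,"dz":0,"ax":0,"ay":0,"az":0},{"claw":-1,"dx":0.996,"dy":-0.71,"dz":0,"ax":0,"ay":0,"az":0},{"claw":-1,"dx":0.996,"dy":-0.71,"dz":0,"ax":0,"ay":0,"az":0}]'
python3 -c "
from h import *
s=r.read_state();print(s['joint_positions'].round(3),s['ee_pos'],Ro.from_quat(s['eef_rot']).as_matrix().round(3).tolist())"
```

```text
time: 0.97
ee_pos: [0.4101, -0.3083, 0.2415]
eef_rot: [0.976, 0.218, 0.0, 0.0]
ft_force: [1.3, -0.7, -0.4]
width: 0.0869
grip_force: 0.0
time: 1.38
ee_pos: [0.5001, -0.1485, 0.2415]
eef_rot: [0.976, 0.218, 0.0, 0.0]
ft_force: [0.5, -1.9, 0.5]
width: 0.0873
grip_force: 0.0
[ 0.594  0.131 -0.426  1.713  0.057  1.308 -0.976] [ 0.50011871 -0.14848413  0.2415083 ] [[0.905, 0.425, 0.001], [0.425, -0.905, -0.0], [0.0, 0.001, -1.0]]
```

```bash
python3 -m crank '[{"claw":-1,"dx":0,"dy":0,"dz":0,"ax":0,"ay":0,"az":-1},{"claw":-1,"dx":0,"dy":0,"dz":0,"ax":0,"ay":0,"az":-1},{"claw":-1,"dx":0,"dy":0,"dz":0,"ax":0,"ay":0,"az":-1},{"claw":-1,"dx":0,"dy":0,"dz":0,"ax":0,"ay":0,"az":-1},{"claw":-1,"dx":0,"dy":0,"dz":0,"ax":0,"ay":0,"az":-1},{"claw":-1,"dx":0,"dy":0,"dz":0,"ax":0,"ay":0,"az":-1},{"claw":-1,"dx":0,"dy":0,"dz":0,"ax":0,"ay":0,"az":-1},{"claw":-1,"dx":0,"dy":0,"dz":0,"ax":0,"ay":0,"az":-1}]'
python3 -m crank '[{"claw":-1,"dx":0,"dy":0,"dz":0,"ax":0,"ay":0,"az":-1},{"claw":-1,"dx":0,"dy":0,"dz":0,"ax":0,"ay":0,"az":-1},{"claw":-1,"dx":0,"dy":0,"dz":0,"ax":0,"ay":0,"az":-1},{"claw":-1,"dx":0,"dy":0,"dz":0,"ax":0,"ay":0,"az":-1},{"claw":-1,"dx":0,"dy":0,"dz":0,"ax":0,"ay":0,"az":-1},{"claw":-1,"dx":0,"dy":0,"dz":0,"ax":0,"ay":0,"az":-1},{"claw":-1,"dx":0,"dy":0,"dz":0,"ax":0,"ay":0,"az":-1},{"claw":-1,"dx":0,"dy":0,"dz":0,"ax":0,"ay":0,"az":-1}]'
python3 -m crank '[{"claw":-1,"dx":0,"dy":0,"dz":0,"ax":0,"ay":0,"az":-1},{"claw":-1,"dx":0,"dy":0,"dz":0,"ax":0,"ay":0,"az":-1},{"claw":-1,"dx":0,"dy":0,"dz":0,"ax":0,"ay":0,"az":-1},{"claw":-1,"dx":0,"dy":0,"dz":0,"ax":0,"ay":0,"az":-1},{"claw":-1,"dx":0,"dy":0,"dz":0,"ax":0,"ay":0,"az":-1},{"claw":-1,"dx":0,"dy":0,"dz":0,"ax":0,"ay":0,"az":-1},{"claw":-1,"dx":0,"dy":0,"dz":0,"ax":0,"ay":0,"az":-0.83},{"claw":-1,"dx":0,"dy":0,"dz":0,"ax":0,"ay":0,"az":0}]'
cat >> h.py <<'E'
def goto(x,y,z,ang=None):
    """shift in tool units of 30 mm; ang = wanted angle (deg) of tool y"""
    s=r.read_state(); M=Ro.from_quat(s["eef_rot"]).as_matrix(); a=np.degrees(np.arctan2(M[1,1],M[0,1]))
    d=M.T@(np.array([x,y,z])-s["ee_pos"])/.03
    print("j",s["joint_positions"].round(2),"pos",s["ee_pos"].round(4),"yang",a.round(2),"tilt",M[:2,2].round(4),"units",d.round(2),"az",None if ang is None else ((a-ang)/6).round(2))
E
python3 -c "
from h import *
goto(.448,.2265,.2,72.1)"
```

```text
time: 2.05
ee_pos: [0.4995, -0.1501, 0.2413]
eef_rot: [0.802, 0.598, -0.0, 0.0]
ft_force: [0.0, 0.4, 0.7]
width: 0.0869
grip_force: 0.0
time: 2.72
ee_pos: [0.4995, -0.1501, 0.2413]
eef_rot: [0.489, 0.872, -0.0, 0.0]
ft_force: [0.2, 0.2, 0.2]
width: 0.0872
grip_force: 0.0
time: 3.38
ee_pos: [0.4995, -0.1501, 0.2413]
eef_rot: [0.153, 0.988, -0.0, 0.0]
ft_force: [-0.1, 0.2, -0.6]
width: 0.0869
grip_force: 0.0
j [ 0.75  0.15 -0.59  1.71  0.09  1.31  1.4 ] pos [ 0.4995 -0.1501  0.2413] yang 72.35 tilt [ 0.     -0.0001] units [ 5.44 11.44  1.37] az 0.04
```

```bash
python3 -m crank '[{"claw":-1,"dx":0.39,"dy":0.82,"dz":0,"ax":0,"ay":0,"az":0},{"claw":-1,"dx":0.39,"dy":0.82,"dz":0,"ax":0,"ay":0,"az":0},{"claw":-1,"dx":0.39,"dy":0.82,"dz":0,"ax":0,"ay":0,"az":0},{"claw":-1,"dx":0.39,"dy":0.82,"dz":0,"ax":0,"ay":0,"az":0},{"claw":-1,"dx":0.39,"dy":0.82,"dz":0,"ax":0,"ay":0,"az":0},{"claw":-1,"dx":0.39,"dy":0.82,"dz":0,"ax":0,"ay":0,"az":0},{"claw":-1,"dx":0.39,"dy":0.82,"dz":0,"ax":0,"ay":0,"az":0}]'
python3 -m crank '[{"claw":-1,"dx":0.39,"dy":0.82,"dz":0,"ax":0,"ay":0,"az":0},{"claw":-1,"dx":0.39,"dy":0.82,"dz":0,"ax":0,"ay":0,"az":0},{"claw":-1,"dx":0.39,"dy":0.82,"dz":0,"ax":0,"ay":0,"az":0},{"claw":-1,"dx":0.39,"dy":0.82,"dz":0,"ax":0,"ay":0,"az":0},{"claw":-1,"dx":0.39,"dy":0.82,"dz":0,"ax":0,"ay":0,"az":0},{"claw":-1,"dx":0.39,"dy":0.82,"dz":0,"ax":0,"ay":0,"az":0},{"claw":-1,"dx":0.37,"dy":0.78,"dz":0,"ax":0,"ay":0,"az":0},{"claw":-1,"dx":0,"dy":0,"dz":0,"ax":0,"ay":0,"az":0}]'
python3 - <<'E'
from h import *
goto(.448,.2265,.057,72.1)
c=r.camera("scene"); cv2.imwrite("pics/s1.png",cv2.resize(c["color"][130:330,200:440,::-1],None,fx=3,fy=3,interpolation=cv2.INTER_CUBIC))
E
```

```text
time: 3.97
ee_pos: [0.4741, 0.0402, 0.2414]
eef_rot: [0.157, 0.988, -0.0, 0.0]
ft_force: [1.2, 0.4, -0.4]
width: 0.0874
grip_force: 0.0
time: 4.63
ee_pos: [0.4478, 0.2319, 0.2416]
eef_rot: [0.154, 0.988, 0.001, -0.0]
ft_force: [0.1, 0.3, 0.1]
width: 0.0871
grip_force: 0.0
j [ 0.3   0.15 -0.93  1.74  0.13  1.31  0.6 ] pos [0.4478 0.2319 0.2416] yang 72.3 tilt [0.0001 0.0024] units [-0.07 -0.18  6.15] az 0.03
```

View pics/s1.png

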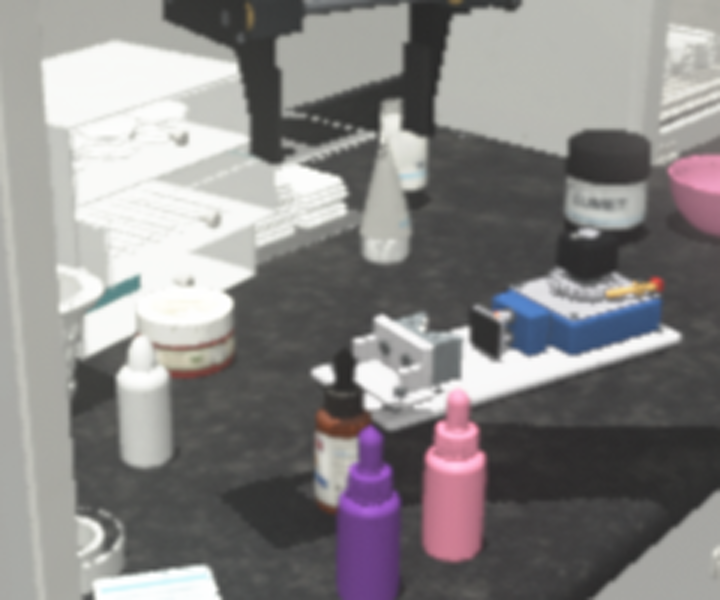

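The view shows the fingers at crop (260,90) and (425,70), straddling the bottle axis at (343,350). Descending.

```bash
python3 -m crank '[{"claw":-1,"dx":-0.07,"dy":-0.18,"dz":0.6,"ax":0,"ay":0,"az":0},{"claw":-1,"dx":0,"dy":0,"dz":1,"ax":0,"ay":0,"az":0},{"claw":-1,"dx":0,"dy":0,"dz":1,"ax":0,"ay":0,"az":0},{"claw":-1,"dx":0,"dy":0,"dz":1,"ax":0,"ay":0,"az":0},{"claw":-1,"dx":0,"dy":0,"dz":1,"ax":0,"ay":0,"az":0},{"claw":-1,"dx":0,"dy":0,"dz":0.8,"ax":0,"ay":0,"az":0},{"claw":-1,"dx":0,"dy":0,"dz":0.5,"ax":0,"ay":0,"az":0},{"claw":-1,"dx":0,"dy":0,"dz":0.25,"ax":0,"ay":0,"az":0}]'
python3 -m crank '[{"claw":0.1,"dx":0,"dy":0,"dz":0,"ax":0,"ay":0,"az":0},{"claw":0.2,"dx":0,"dy":0,"dz":0,"ax":0,"ay":0,"az":0},{"claw":0.3,"dx":0,"dy":0,"dz":0,"ax":0,"ay":0,"az":0},{"claw":0.4,"dx":0,"dy":0,"dz":0,"ax":0,"ay":0,"az":0},{"claw":0.6,"dx":0,"dy":0,"dz":0,"ax":0,"ay":0,"az":0},{"claw":1,"dx":0,"dy":0,"dz":0,"ax":0,"ay":0,"az":0},{"claw":1,"dx":0,"dy":0,"dz":0,"ax":0,"ay":0,"az":0},{"claw":1,"dx":0,"dy":0,"dz":0,"ax":0,"ay":0,"az":0}]' 15
```

```text
time: 5.35
ee_pos: [0.4492, 0.219, 0.0545]
eef_rot: [0.157, 0.988, -0.001, -0.001]
ft_force: [-0.0, -0.1, -0.4]
width: 0.0874
grip_force: 0.0
time: 6.02
ee_pos: [0.4501, 0.221, 0.057]
eef_rot: [0.155, 0.988, 0.0, 0.0]
ft_force: [0.6, 0.7, 0.7]
width: 0.0415
grip_force: 0.4
```

```bash
python3 -m crank '[{"claw":1,"dx":0,"dy":0,"dz":0,"ax":0,"ay":0,"az":0},{"claw":1,"dx":0,"dy":0,"dz":0,"ax":0,"ay":0,"az":0},{"claw":1,"dx":0,"dy":0,"dz":0,"ax":0,"ay":0,"az":0},{"claw":1,"dx":0,"dy":0,"dz":0,"ax":0,"ay":0,"az":0},{"claw":1,"dx":0,"dy":0,"dz":0,"ax":0,"ay":0,"az":0}]' 15
python3 -m crank '[{"claw":1,"dx":0,"dy":0,"dz":-0.3,"ax":0,"ay":0,"az":0},{"claw":1,"dx":0,"dy":0,"dz":-0.7,"ax":0,"ay":0,"az":0},{"claw":1,"dx":0,"dy":0,"dz":-0.7,"ax":0,"ay":0,"az":0},{"claw":1,"dx":0,"dy":0,"dz":-0.7,"ax":0,"ay":0,"az":0},{"claw":1,"dx":0,"dy":0,"dz":-0.4,"ax":0,"ay":0,"az":0},{"claw":1,"dx":0,"dy":0,"dz":0,"ax":0,"ay":0,"az":0},{"claw":1,"dx":0,"dy":0,"dz":0,"ax":0,"ay":0,"az":0}]'
python3 - <<'E'
from h import *
p=tow((0,42)); print(p); goto(*p,.15,72.1)
T=r.camera("top");h=hsv(T)
# pad & V in vice frame: sample intensity profile along vice y at x=0, heights
c=r.camera("scene"); cv2.imwrite("pics/s2.png",cv2.resize(c["color"][150:330,220:440,::-1],None,fx=3,fy=3,interpolation=cv2.INTER_CUBIC))
E
```

```text
time: 6.43
ee_pos: [0.45, 0.2209, 0.0568]
eef_rot: [0.155, 0.988, -0.0, 0.0]
ft_force: [-0.4, -0.1, 1.5]
width: 0.0337
grip_force: 14.5
time: 7.02
ee_pos: [0.4501, 0.2206, 0.1408]
eef_rot: [0.156, 0.988, -0.0, 0.001]
ft_force: [-0.1, -0.5, -2.0]
width: 0.0337
grip_force: 14.4
[0.49799503 0.04617147]
j [ 0.27  0.26 -0.9   1.87  0.23  1.12  0.54] pos [0.4501 0.2206 0.1408] yang 72.1 tilt [ 0.001  -0.0004] units [-3.31 -5.04 -0.3 ] az -0.0
```

View pics/s2.png

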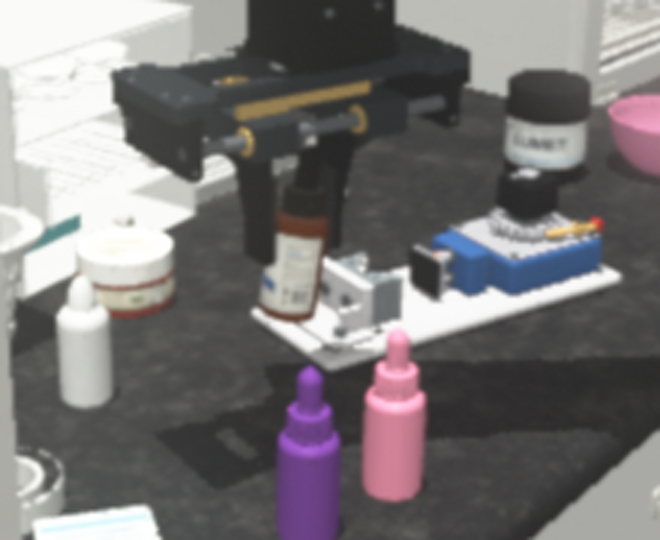

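The bottle was lifted but leans in the picture: shoulder at crop (304,200), base at (284,308). I need the lean's direction before setting it down, so I'll project the expected axis.

```bash
python3 - <<'E'
from h import *
s=r.read_state();S=r.camera("scene");P=s["ee_pos"];M=Ro.from_quat(s["eef_rot"]).as_matrix()
g=lambda p:(np.array(p)-[220,150])*3
print("upright base",g(proj(S,P-[0,0,.057])),"shoulder50",g(proj(S,P-[0,0,.007])), "collar 70",g(proj(S,P+[0,0,.013])))
for ax,n in((0,"tilt about tool x"),(1,"tilt about tool y")):
  for a in(-12,-8,8,12):
    u=Ro.from_rotvec(np.radians(a)*M[:,ax]).apply([0,0,1.]); print(n,a,"base",g(proj(S,P-.057*u)).round(0),"s50",g(proj(S,P-.007*u)).round(0),"collar77",g(proj(S,P+.02*u)).round(0))
T=r.camera("top")
a=cv2.resize(S["color"][180:265,290:350,::-1],None,fx=7,fy=7,interpolation=cv2.INTER_CUBIC)
b=T["color"][240:340,200:290,::-1]; b=cv2.convertScaleAbs(cv2.resize(b,(535,595),interpolation=cv2.INTER_CUBIC),alpha=1.5)
cv2.imwrite("pics/s3.png",cv2.resize(np.hstack([a,b[:,:380]]),None,fx=.95,fy=.95))
E
```

```text
upright base [[292.04372121 311.11548506]] shoulder50 [[293.05314344 231.83856108]] collar 70 [[293.47057375 199.05486547]]
tilt about tool x -12 base [[275. 314.]] s50 [[291. 232.]] collar77 [[300. 187.]]
tilt about tool x -8 base [[281. 313.]] s50 [[292. 232.]] collar77 [[298. 187.]]
tilt about tool x 8 base [[303. 307.]] s50 [[294. 231.]] collar77 [[289. 189.]]
tilt about tool x 12 base [[309. 305.]] s50 [[295. 231.]] collar77 [[287. 190.]]
tilt about tool y -12 base [[281. 302.]] s50 [[292. 231.]] collar77 [[298. 190.]]
tilt about tool y -8 base [[285. 305.]] s50 [[292. 231.]] collar77 [[296. 189.]]
tilt about tool y 8 base [[300. 315.]] s50 [[294. 232.]] collar77 [[291. 186.]]
tilt about tool y 12 base [[303. 317.]] s50 [[294. 232.]] collar77 [[290. 186.]]
```

View pics/s3.png

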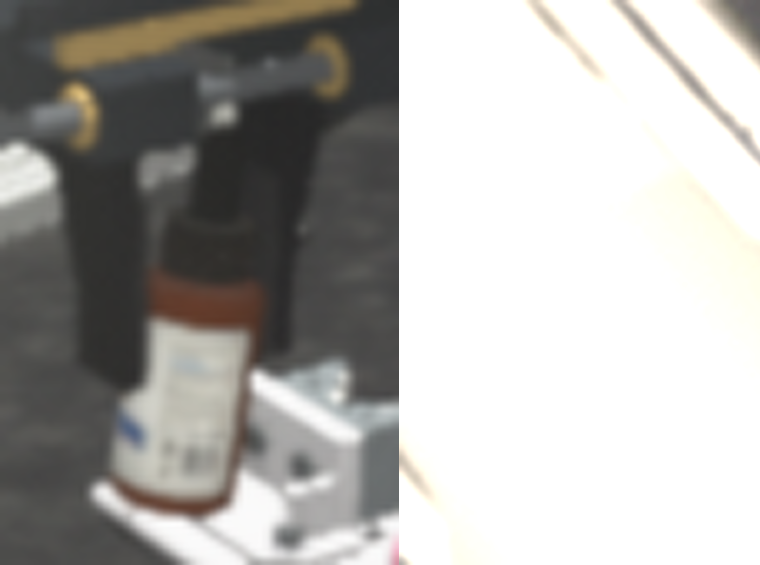

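Right panel (top view) is useless. In the left panel the bottle axis runs from base (174,490) to bulb (217,165). That matches about 8° of tilt about tool x, and the 33.7 mm opening agrees: it was gripped off-centre and tipped. I'll set it back down here, let it right itself, and regrip centred and lower.

```bash
python3 -m crank '[{"claw":1,"dx":0,"dy":0,"dz":0.6,"ax":0,"ay":0,"az":0},{"claw":1,"dx":0,"dy":0,"dz":0.8,"ax":0,"ay":0,"az":0},{"claw":1,"dx":0,"dy":0,"dz":0.7,"ax":0,"ay":0,"az":0},{"claw":1,"dx":0,"dy":0,"dz":0.35,"ax":0,"ay":0,"az":0},{"claw":1,"dx":0,"dy":0,"dz":0.1,"ax":0,"ay":0,"az":0},{"claw":1,"dx":0,"dy":0,"dz":0,"ax":0,"ay":0,"az":0},{"claw":1,"dx":0,"dy":0,"dz":0,"ax":0,"ay":0,"az":0}]'
python3 -m crank '[{"claw":1,"dx":0,"dy":0,"dz":0.04,"ax":0,"ay":0,"az":0},{"claw":1,"dx":0,"dy":0,"dz":0.04,"ax":0,"ay":0,"az":0},{"claw":1,"dx":0,"dy":0,"dz":0.04,"ax":0,"ay":0,"az":0},{"claw":1,"dx":0,"dy":0,"dz":0,"ax":0,"ay":0,"az":0}]' 5
python3 -m crank '[{"claw":1,"dx":0,"dy":0,"dz":0.03,"ax":0,"ay":0,"az":0},{"claw":1,"dx":0,"dy":0,"dz":0,"ax":0,"ay":0,"az":0}]' 3
```

```text
time: 7.8
ee_pos: [0.4502, 0.2213, 0.0649]
eef_rot: [0.155, 0.988, 0.0, 0.0]
ft_force: [-0.3, 0.5, -0.5]
width: 0.0337
grip_force: 14.4
time: 8.13
ee_pos: [0.4501, 0.2208, 0.0608]
eef_rot: [0.155, 0.988, -0.0, 0.0]
ft_force: [-0.0, 0.6, -0.6]
width: 0.0342
grip_force: 4.8
time: 8.3
ee_pos: [0.45, 0.2208, 0.0597]
eef_rot: [0.155, 0.988, -0.0, 0.0]
ft_force: [0.9, 0.1, -0.4]
width: 0.0328
grip_force: 3.0
```

```bash
python3 -m crank '[{"claw":1,"dx":0,"dy":0,"dz":0.03,"ax":0,"ay":0,"az":0},{"claw":1,"dx":0,"dy":0,"dz":0.03,"ax":0,"ay":0,"az":0},{"claw":1,"dx":0,"dy":0,"dz":0.03,"ax":0,"ay":0,"az":0},{"claw":1,"dx":0,"dy":0,"dz":0.03,"ax":0,"ay":0,"az":0},{"claw":1,"dx":0,"dy":0,"dz":0,"ax":0,"ay":0,"az":0},{"claw":1,"dx":0,"dy":0,"dz":0,"ax":0,"ay":0,"az":0}]' 3
python3 - <<'E'
from h import *
goto(.45,.221,.05,72.1)
S=r.camera("scene")
cv2.imwrite("pics/s4.png",cv2.resize(S["color"][205:320,270:390,::-1],None,fx=5,fy=5,interpolation=cv2.INTER_CUBIC))
P=r.read_state()["ee_pos"]
print([((proj(S,P+[0,0,d])-[270,205])*5).round(0).tolist() for d in(-.057,-.007,.02)])
E
```

```text
time: 8.8
ee_pos: [0.4503, 0.2215, 0.0565]
eef_rot: [0.155, 0.988, 0.001, 0.0]
ft_force: [0.7, 3.0, 4.4]
width: 0.0328
grip_force: 3.0
j [ 0.2   0.38 -0.85  1.94  0.35  0.97  0.44] pos [0.4503 0.2215 0.0565] yang 72.14 tilt [0.001  0.0009] units [ 0.01 -0.02  0.22] az 0.01
[[[230.0, 450.0]], [[232.0, 328.0]], [[232.0, 260.0]]]
```

View pics/s4.png

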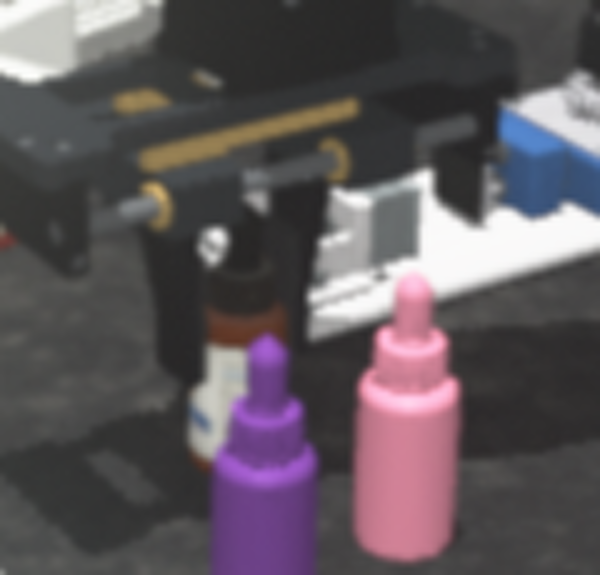

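The bottle now reads upright (33 mm opening, body edges 188 to 288, base firm on the table at 4 N). Reopening slightly, lowering to 54 mm and regripping.

```bash
python3 -m crank '[{"claw":0.1,"dx":0,"dy":0,"dz":0,"ax":0,"ay":0,"az":0},{"claw":0.0,"dx":0,"dy":0,"dz":0,"ax":0,"ay":0,"az":0},{"claw":0.0,"dx":0,"dy":0,"dz":0,"ax":0,"ay":0,"az":0},{"claw":0.0,"dx":0,"dy":0,"dz":0.03,"ax":0,"ay":0,"az":0},{"claw":0.0,"dx":0,"dy":0,"dz":0.05,"ax":0,"ay":0,"az":0},{"claw":0.0,"dx":0,"dy":0,"dz":0,"ax":0,"ay":0,"az":0}]' 3
python3 -m crank '[{"claw":0.15,"dx":0,"dy":0,"dz":0,"ax":0,"ay":0,"az":0},{"claw":0.2,"dx":0,"dy":0,"dz":0,"ax":0,"ay":0,"az":0},{"claw":0.3,"dx":0,"dy":0,"dz":0,"ax":0,"ay":0,"az":0},{"claw":0.4,"dx":0,"dy":0,"dz":0,"ax":0,"ay":0,"az":0},{"claw":1,"dx":0,"dy":0,"dz":0,"ax":0,"ay":0,"az":0},{"claw":1,"dx":0,"dy":0,"dz":0,"ax":0,"ay":0,"az":0}]' 3
python3 -m crank '[{"claw":1,"dx":0,"dy":0,"dz":0,"ax":0,"ay":0,"az":0},{"claw":1,"dx":0,"dy":0,"dz":0,"ax":0,"ay":0,"az":0},{"claw":1,"dx":0,"dy":0,"dz":0,"ax":0,"ay":0,"az":0}]' 10
```

```text
time: 9.35
ee_pos: [0.4497, 0.2205, 0.0532]
eef_rot: [0.155, 0.988, -0.0, -0.0]
ft_force: [-0.6, -0.3, 0.2]
width: 0.0437
grip_force: 0.0
time: 9.85
ee_pos: [0.45, 0.2209, 0.0538]
eef_rot: [0.155, 0.988, 0.0, 0.0]
ft_force: [-0.1, 0.6, 0.3]
width: 0.0328
grip_force: 3.0
time: 10.1
ee_pos: [0.4499, 0.2208, 0.0537]
eef_rot: [0.155, 0.988, -0.0, 0.0]
ft_force: [0.3, 0.3, -0.7]
width: 0.0324
grip_force: 10.0
```

```bash
python3 -m crank '[{"claw":1,"dx":0,"dy":0,"dz":-0.2,"ax":0,"ay":0,"az":0},{"claw":1,"dx":0,"dy":0,"dz":-0.5,"ax":0,"ay":0,"az":0},{"claw":1,"dx":0,"dy":0,"dz":-0.6,"ax":0,"ay":0,"az":0},{"claw":1,"dx":0,"dy":0,"dz":-0.6,"ax":0,"ay":0,"az":0},{"claw":1,"dx":0,"dy":0,"dz":-0.6,"ax":0,"ay":0,"az":0},{"claw":1,"dx":0,"dy":0,"dz":-0.4,"ax":0,"ay":0,"az":0},{"claw":1,"dx":0,"dy":0,"dz":-0.1,"ax":0,"ay":0,"az":0}]' 14
python3 -m crank '[{"claw":1,"dx":0,"dy":0,"dz":0,"ax":0,"ay":0,"az":0.5},{"claw":1,"dx":0,"dy":0,"dz":0,"ax":0,"ay":0,"az":1},{"claw":1,"dx":0,"dy":0,"dz":0,"ax":0,"ay":0,"az":1},{"claw":1,"dx":0,"dy":0,"dz":0,"ax":0,"ay":0,"az":1},{"claw":1,"dx":0,"dy":0,"dz":0,"ax":0,"ay":0,"az":1},{"claw":1,"dx":0,"dy":0,"dz":0,"ax":0,"ay":0,"az":1},{"claw":1,"dx":0,"dy":0,"dz":0,"ax":0,"ay":0,"az":1},{"claw":1,"dx":0,"dy":0,"dz":0,"ax":0,"ay":0,"az":1}]'
python3 -m crank '[{"claw":1,"dx":0,"dy":0,"dz":0,"ax":0,"ay":0,"az":1},{"claw":1,"dx":0,"dy":0,"dz":0,"ax":0,"ay":0,"az":1},{"claw":1,"dx":0,"dy":0,"dz":0,"ax":0,"ay":0,"az":1},{"claw":1,"dx":0,"dy":0,"dz":0,"ax":0,"ay":0,"az":1},{"claw":1,"dx":0,"dy":0,"dz":0,"ax":0,"ay":0,"az":1},{"claw":1,"dx":0,"dy":0,"dz":0,"ax":0,"ay":0,"az":1},{"claw":1,"dx":0,"dy":0,"dz":0,"ax":0,"ay":0,"az":1},{"claw":1,"dx":0,"dy":0,"dz":0,"ax":0,"ay":0,"az":0.5}]'
python3 -m crank '[{"claw":1,"dx":0,"dy":0,"dz":0,"ax":0,"ay":0,"az":0},{"claw":1,"dx":0,"dy":0,"dz":0,"ax":0,"ay":0,"az":0}]'
python3 - <<'E'
from h import *
p=tow((-1,40)); print(p); goto(*p,.14,-17.9)
S=r.camera("scene"); h=hsv(S); P=r.read_state()["ee_pos"]
print([proj(S,P+[0,0,d]).round(1).tolist() for d in(-.054,-.004,.016)])
m=cv2.inRange(h,(3,90,40),(20,255,255)); k=np.zeros_like(m);k[190:270,280:350]=m[190:270,280:350]
print(cv2.boundingRect(k))
cv2.imwrite("pics/x.png",S["color"][:,:,::-1])
for v in range(200,262,6):
    u=np.flatnonzero(k[v]); print(v,u.min() if len(u) else None,u.max() if len(u) else None)
E
```

```text
time: 10.68
ee_pos: [0.4508, 0.2213, 0.1458]
eef_rot: [0.155, 0.988, 0.0, 0.001]
ft_force: [0.7, 0.2, -1.4]
width: 0.0324
grip_force: 14.0
time: 11.35
ee_pos: [0.4495, 0.2205, 0.1429]
eef_rot: [0.524, 0.852, -0.001, -0.0]
ft_force: [-0.6, -0.5, -1.1]
width: 0.0323
grip_force: 14.0
time: 12.02
ee_pos: [0.4495, 0.2205, 0.1429]
eef_rot: [0.81, 0.586, -0.001, -0.0]
ft_force: [-0.6, 0.4, -0.2]
width: 0.0321
grip_force: 14.0
time: 12.18
ee_pos: [0.4496, 0.2207, 0.1432]
eef_rot: [0.808, 0.59, -0.0, -0.0]
ft_force: [1.3, -1.1, -0.7]
width: 0.0323
grip_force: 14.0
[0.49642928 0.04457509]
j [ 0.09  0.21 -0.7   1.87  0.15  1.11 -0.97] pos [0.4496 0.2207 0.1432] yang -17.76 tilt [-0.0008 -0.0005] units [-5.11  3.28  0.11] az 0.02
[[[317.1, 250.3]], [[317.5, 223.7]], [[317.6, 212.7]]]
(306, 192, 18, 62)
200 317 319
206 None None
212 None None
218 None None
224 307 317
230 310 317
236 309 317
242 309 317
248 309 316
254 None None
260 None None
```

```bash
python3 -m crank '[{"claw":1,"dx":-0.3,"dy":0.2,"dz":0,"ax":0,"ay":0,"az":0},{"claw":1,"dx":-0.6,"dy":0.39,"dz":0,"ax":0,"ay":0,"az":0},{"claw":1,"dx":-0.7,"dy":0.44,"dz":0,"ax":0,"ay":0,"az":0},{"claw":1,"dx":-0.7,"dy":0.44,"dz":0,"ax":0,"ay":0,"az":0},{"claw":1,"dx":-0.7,"dy":0.44,"dz":0,"ax":0,"ay":0,"az":0},{"claw":1,"dx":-0.7,"dy":0.44,"dz":0,"ax":0,"ay":0,"az":0},{"claw":1,"dx":-0.7,"dy":0.44,"dz":0,"ax":0,"ay":0,"az":0},{"claw":1,"dx":-0.5,"dy":0.35,"dz":0.3,"ax":0,"ay":0,"az":0}]'
python3 -m crank '[{"claw":1,"dx":-0.21,"dy":0.14,"dz":0.4,"ax":0,"ay":0,"az":0},{"claw":1,"dx":0,"dy":0,"dz":0.3,"ax":0,"ay":0,"az":0},{"claw":1,"dx":0,"dy":0,"dz":0,"ax":0,"ay":0,"az":0},{"claw":1,"dx":0,"dy":0,"dz":0,"ax":0,"ay":0,"az":0}]'
python3 - <<'E'
from h import *
p=tow((-1,40)); goto(*p,.064,-17.9)
S=r.camera("scene"); cv2.imwrite("pics/s5.png",cv2.resize(S["color"][170:280,290:430,::-1],None,fx=5,fy=5,interpolation=cv2.INTER_CUBIC))
P=r.read_state()["ee_pos"]
g=lambda X:((proj(S,X)-[290,170])*5).round(0).tolist()
print("placed base",g(np.r_[p,.010]),"now",g(P-[0,0,.054]), "seat49",g(np.r_[tow((-1,49)),.01]),"padface bottom y16.5",g(np.r_[tow((-17,16.5)),.012]))
E
```

```text
time: 12.9
ee_pos: [0.4956, 0.0488, 0.1359]
eef_rot: [0.809, 0.588, 0.001, 0.001]
ft_force: [1.0, 0.6, -0.2]
width: 0.0326
grip_force: 14.0
time: 13.23
ee_pos: [0.4956, 0.0461, 0.113]
eef_rot: [0.808, 0.59, -0.001, -0.001]
ft_force: [0.2, -0.6, -0.5]
width: 0.0325
grip_force: 14.0
j [ 0.33  0.22 -0.57  1.92  0.14  1.04 -0.6 ] pos [0.4956 0.0461 0.113 ] yang -17.75 tilt [-0.0018  0.0006] units [-0.04  0.04  1.63] az 0.02
placed base [[310.0, 404.0]] now [[313.0, 296.0]] seat49 [[293.0, 408.0]] padface bottom y16.5 [[378.0, 401.0]]
```

View pics/s5.png

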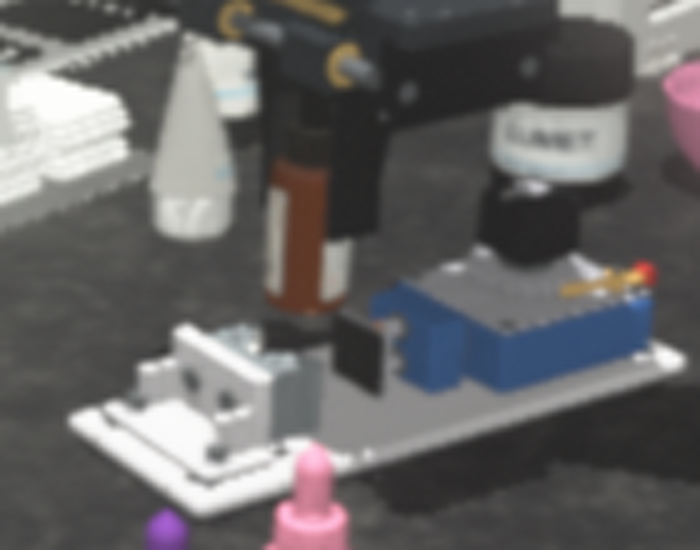

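Bottle base hangs at (308,300) and upright, and the target base (310,404) is clear of the pad (380,393) and V tips (320,400). Lowering gently.

```bash
python3 -m crank '[{"claw":1,"dx":-0.04,"dy":0.04,"dz":0.3,"ax":0,"ay":0,"az":0},{"claw":1,"dx":0,"dy":0,"dz":0.45,"ax":0,"ay":0,"az":0},{"claw":1,"dx":0,"dy":0,"dz":0.4,"ax":0,"ay":0,"az":0},{"claw":1,"dx":0,"dy":0,"dz":0.25,"ax":0,"ay":0,"az":0},{"claw":1,"dx":0,"dy":0,"dz":0.1,"ax":0,"ay":0,"az":0},{"claw":1,"dx":0,"dy":0,"dz":0,"ax":0,"ay":0,"az":0},{"claw":1,"dx":0,"dy":0,"dz":0,"ax":0,"ay":0,"az":0}]'
python3 -m crank '[{"claw":1,"dx":0,"dy":0,"dz":0.03,"ax":0,"ay":0,"az":0},{"claw":1,"dx":0,"dy":0,"dz":0.03,"ax":0,"ay":0,"az":0},{"claw":1,"dx":0,"dy":0,"dz":0,"ax":0,"ay":0,"az":0}]'
python3 -m crank '[{"claw":1,"dx":0,"dy":0,"dz":0.02,"ax":0,"ay":0,"az":0},{"claw":1,"dx":0,"dy":0,"dz":0.02,"ax":0,"ay":0,"az":0},{"claw":1,"dx":0,"dy":0,"dz":0,"ax":0,"ay":0,"az":0}]'
```

```text
time: 13.87
ee_pos: [0.4974, 0.0434, 0.0689]
eef_rot: [0.808, 0.589, 0.0, 0.0]
ft_force: [-0.4, -0.2, -1.4]
width: 0.0321
grip_force: 14.0
time: 14.12
ee_pos: [0.4975, 0.0432, 0.0672]
eef_rot: [0.808, 0.589, 0.0, 0.0]
ft_force: [0.3, -0.2, -0.6]
width: 0.0325
grip_force: 14.0
time: 14.37
ee_pos: [0.4973, 0.0432, 0.0657]
eef_rot: [0.808, 0.589, -0.0, 0.0]
ft_force: [0.1, -0.2, -0.9]
width: 0.0321
grip_force: 14.0
```

```bash
python3 -m crank '[{"claw":1,"dx":0,"dy":0,"dz":0.03,"ax":0,"ay":0,"az":0},{"claw":1,"dx":0,"dy":0,"dz":0,"ax":0,"ay":0,"az":0}]'
python3 -m crank '[{"claw":1,"dx":0,"dy":0,"dz":0.03,"ax":0,"ay":0,"az":0},{"claw":1,"dx":0,"dy":0,"dz":0,"ax":0,"ay":0,"az":0}]'
python3 -m crank '[{"claw":1,"dx":0,"dy":0,"dz":0.02,"ax":0,"ay":0,"az":0},{"claw":1,"dx":0,"dy":0,"dz":0,"ax":0,"ay":0,"az":0}]'
```

```text
time: 14.53
ee_pos: [0.4972, 0.0432, 0.0647]
eef_rot: [0.808, 0.589, -0.0, 0.0]
ft_force: [0.3, 0.3, 0.7]
width: 0.0326
grip_force: 14.0
time: 14.7
ee_pos: [0.4972, 0.0432, 0.0638]
eef_rot: [0.808, 0.589, -0.0, 0.0]
ft_force: [-0.5, 0.1, -1.4]
width: 0.0324
grip_force: 14.0
time: 14.87
ee_pos: [0.4974, 0.0433, 0.0635]
eef_rot: [0.808, 0.589, 0.0, 0.0]
ft_force: [-0.8, 0.6, 1.8]
width: 0.0321
grip_force: 13.9
```

```bash
python3 -m crank '[{"claw":1,"dx":0,"dy":0,"dz":0.02,"ax":0,"ay":0,"az":0},{"claw":1,"dx":0,"dy":0,"dz":0,"ax":0,"ay":0,"az":0}]'
python3 -m crank '[{"claw":1,"dx":0,"dy":0,"dz":0.0,"ax":0,"ay":0,"az":0},{"claw":1,"dx":0,"dy":0,"dz":0,"ax":0,"ay":0,"az":0}]'
```

```text
time: 15.03
ee_pos: [0.4978, 0.0432, 0.0632]
eef_rot: [0.808, 0.589, 0.0, 0.0]
ft_force: [0.3, -0.9, 5.3]
width: 0.0318
grip_force: 14.0
time: 15.2
ee_pos: [0.4978, 0.0432, 0.0632]
eef_rot: [0.808, 0.589, 0.0, 0.0]
ft_force: [0.0, -1.2, 5.3]
width: 0.0317
grip_force: 14.0
```

```bash
python3 -m crank '[{"claw":1,"dx":0,"dy":0,"dz":-0.02,"ax":0,"ay":0,"az":0},{"claw":1,"dx":0,"dy":0,"dz":0,"ax":0,"ay":0,"az":0},{"claw":0.1,"dx":0,"dy":0,"dz":0,"ax":0,"ay":0,"az":0},{"claw":-0.1,"dx":0,"dy":0,"dz":0,"ax":0,"ay":0,"az":0},{"claw":-0.3,"dx":0,"dy":0,"dz":0,"ax":0,"ay":0,"az":0},{"claw":-0.4,"dx":0,"dy":0,"dz":0,"ax":0,"ay":0,"az":0},{"claw":-0.4,"dx":0,"dy":0,"dz":0,"ax":0,"ay":0,"az":0}]' 3
python3 -m crank '[{"claw":-0.4,"dx":0,"dy":0,"dz":-0.2,"ax":0,"ay":0,"az":0},{"claw":-0.4,"dx":0,"dy":0,"dz":-0.5,"ax":0,"ay":0,"az":0},{"claw":-0.4,"dx":0,"dy":0,"dz":-0.8,"ax":0,"ay":0,"az":0},{"claw":-0.4,"dx":0,"dy":0,"dz":-0.9,"ax":0,"ay":0,"az":0},{"claw":-0.4,"dx":0,"dy":0,"dz":-0.9,"ax":0,"ay":0,"az":0},{"claw":-0.4,"dx":0,"dy":0,"dz":-0.7,"ax":0,"ay":0,"az":0},{"claw":-0.4,"dx":0,"dy":0,"dz":0,"ax":0,"ay":0,"az":0}]'
python3 - <<'E'
from h import *
S=r.camera("scene");h=hsv(S)
m=cv2.inRange(h,(3,90,40),(20,255,255)); k=np.zeros_like(m);k[220:270,320:380]=m[220:270,320:380]
print("amber box",cv2.boundingRect(k),"pred base",proj(S,np.r_[.4976,.0432,.01]),"sh",proj(S,np.r_[.4976,.0432,.06]))
goto(.461,-.0625,.16,72.1)
E
```

```text
time: 15.78
ee_pos: [0.4973, 0.0432, 0.0633]
eef_rot: [0.808, 0.589, -0.0, 0.0]
ft_force: [0.0, 0.8, -0.5]
width: 0.0569
grip_force: 0.0
time: 16.37
ee_pos: [0.4994, 0.0437, 0.1882]
eef_rot: [0.808, 0.589, 0.003, 0.002]
ft_force: [-0.2, -0.4, -0.3]
width: 0.0607
grip_force: 0.0
amber box (344, 224, 15, 17) pred base [[351.92248551 250.34953407]] sh [[352.88171417 228.50765679]]
j [ 0.36  0.14 -0.57  1.84  0.08  1.19 -0.55] pos [0.4986 0.0435 0.1859] yang -17.88 tilt [ 0.0046 -0.0003] units [-3.75 -0.11  0.86] az -15.0
```

```bash
python3 -m crank '[{"claw":-0.5,"dx":0.9,"dy":-0.03,"dz":0,"ax":0,"ay":0,"az":0},{"claw":-0.5,"dx":0.95,"dy":-0.03,"dz":0,"ax":0,"ay":0,"az":0},{"claw":-0.5,"dx":0.95,"dy":-0.03,"dz":0,"ax":0,"ay":0,"az":0},{"claw":-0.5,"dx":0.9,"dy":-0.02,"dz":0,"ax":0,"ay":0,"az":0},{"claw":-0.5,"dx":0,"dy":0,"dz":0,"ax":0,"ay":0,"az":0}]'
python3 -c "
from h import *
goto(.461,-.0625,.16,72.1)"
```

```text
time: 16.83
ee_pos: [0.5277, 0.1556, 0.1826]
eef_rot: [0.807, 0.591, 0.0, -0.001]
ft_force: [-0.4, 1.3, 0.1]
width: 0.065
grip_force: 0.0
j [ 0.18  0.27 -0.64  1.71  0.17  1.21 -0.8 ] pos [0.5277 0.1556 0.1826] yang -17.53 tilt [-0.001   0.0029] units [-7.6   0.07  0.74] az -14.94
```

Wrong sign there, no harm done; going back the other way.

```bash
python3 -m crank '[{"claw":-0.5,"dx":-0.9,"dy":0,"dz":0,"ax":0,"ay":0,"az":0},{"claw":-0.5,"dx":-1,"dy":0,"dz":0,"ax":0,"ay":0,"az":-1},{"claw":-0.5,"dx":0,"dy":0,"dz":0,"ax":0,"ay":0,"az":1},{"claw":-0.5,"dx":-1,"dy":0,"dz":0,"ax":0,"ay":0,"az":0},{"claw":-0.5,"dx":-1,"dy":0,"dz":0,"ax":0,"ay":0,"az":0},{"claw":-0.5,"dx":-1,"dy":0,"dz":0,"ax":0,"ay":0,"az":0},{"claw":-0.5,"dx":-1,"dy":0,"dz":0,"ax":0,"ay":0,"az":0},{"claw":-0.5,"dx":-1,"dy":0,"dz":0,"ax":0,"ay":0,"az":0}]'
python3 -m crank '[{"claw":-0.5,"dx":-0.6,"dy":0.05,"dz":0,"ax":0,"ay":0,"az":0},{"claw":-0.5,"dx":0,"dy":0,"dz":0,"ax":0,"ay":0,"az":-1},{"claw":-0.5,"dx":0,"dy":0,"dz":0,"ax":0,"ay":0,"az":-1},{"claw":-0.5,"dx":0,"dy":0,"dz":0,"ax":0,"ay":0,"az":-1},{"claw":-0.5,"dx":0,"dy":0,"dz":0,"ax":0,"ay":0,"az":-1},{"claw":-0.5,"dx":0,"dy":0,"dz":0,"ax":0,"ay":0,"az":-1},{"claw":-0.5,"dx":0,"dy":0,"dz":0,"ax":0,"ay":0,"az":-1},{"claw":-0.5,"dx":0,"dy":0,"dz":0,"ax":0,"ay":0,"az":-1}]'
python3 -m crank '[{"claw":-0.5,"dx":0,"dy":0,"dz":0,"ax":0,"ay":0,"az":-1},{"claw":-0.5,"dx":0,"dy":0,"dz":0,"ax":0,"ay":0,"az":-1},{"claw":-0.5,"dx":0,"dy":0,"dz":0,"ax":0,"ay":0,"az":-1},{"claw":-0.5,"dx":0,"dy":0,"dz":0,"ax":0,"ay":0,"az":-1},{"claw":-0.5,"dx":0,"dy":0,"dz":0,"ax":0,"ay":0,"az":-1},{"claw":-0.5,"dx":0,"dy":0,"dz":0,"ax":0,"ay":0,"az":-1},{"claw":-0.5,"dx":0,"dy":0,"dz":0,"ax":0,"ay":0,"az":-1},{"claw":-0.5,"dx":0,"dy":0,"dz":0,"ax":0,"ay":0,"az":-1}]'
python3 -m crank '[{"claw":-0.5,"dx":0,"dy":0,"dz":0,"ax":0,"ay":0,"az":0},{"claw":-0.5,"dx":0,"dy":0,"dz":0,"ax":0,"ay":0,"az":0}]'
python3 -c "
from h import *
goto(.461,-.0625,.0735,72.1)"
```

```text
time: 17.5
ee_pos: [0.4634, -0.0486, 0.1826]
eef_rot: [0.808, 0.589, -0.0, -0.0]
ft_force: [0.4, -0.1, 0.4]
width: 0.0653
grip_force: 0.0
time: 18.17
ee_pos: [0.4599, -0.0648, 0.1826]
eef_rot: [0.542, 0.841, -0.0, -0.001]
ft_force: [-0.1, -1.1, -0.4]
width: 0.0653
grip_force: 0.0
time: 18.83
ee_pos: [0.46, -0.0649, 0.1825]
eef_rot: [0.153, 0.988, -0.0, -0.001]
ft_force: [0.2, -0.3, 0.5]
width: 0.0653
grip_force: 0.0
time: 19.0
ee_pos: [0.4601, -0.0648, 0.1828]
eef_rot: [0.157, 0.988, 0.0, -0.0]
ft_force: [-0.8, -0.9, 0.4]
width: 0.0653
grip_force: 0.0
j [ 0.56  0.06 -0.53  1.92  0.03  1.17  1.28] pos [ 0.4601 -0.0648  0.1828] yang 71.93 tilt [-0.0009  0.0002] units [-0.01  0.08  3.64] az -0.03
```

```bash
python3 -m crank '[{"claw":-0.5,"dx":-0.03,"dy":0.08,"dz":0.5,"ax":0,"ay":0,"az":0},{"claw":-0.5,"dx":0,"dy":0,"dz":0.8,"ax":0,"ay":0,"az":0},{"claw":-0.5,"dx":0,"dy":0,"dz":0.8,"ax":0,"ay":0,"az":0},{"claw":-0.5,"dx":0,"dy":0,"dz":0.8,"ax":0,"ay":0,"az":0},{"claw":-0.5,"dx":0,"dy":0,"dz":0.5,"ax":0,"ay":0,"az":0},{"claw":-0.5,"dx":0,"dy":0,"dz":0.2,"ax":0,"ay":0,"az":-0.03},{"claw":-0.5,"dx":0,"dy":0,"dz":0,"ax":0,"ay":0,"az":0},{"claw":-0.5,"dx":0,"dy":0,"dz":0,"ax":0,"ay":0,"az":0}]'
python3 -m crank '[{"claw":0,"dx":0,"dy":0,"dz":0,"ax":0,"ay":0,"az":0},{"claw":0.1,"dx":0,"dy":0,"dz":0,"ax":0,"ay":0,"az":0},{"claw":0.15,"dx":0,"dy":0,"dz":0,"ax":0,"ay":0,"az":0},{"claw":0.25,"dx":0,"dy":0,"dz":0,"ax":0,"ay":0,"az":0},{"claw":0.35,"dx":0,"dy":0,"dz":0,"ax":0,"ay":0,"az":0},{"claw":1,"dx":0,"dy":0,"dz":0,"ax":0,"ay":0,"az":0},{"claw":1,"dx":0,"dy":0,"dz":0,"ax":0,"ay":0,"az":0}]' 10
python3 -c "
from h import *
goto(.4615,-.0627,.0745,72.1);print(r.read_state()['torque'])"
```

```text
time: 19.67
ee_pos: [0.4624, -0.0627, 0.0758]
eef_rot: [0.155, 0.988, 0.0, 0.0]
ft_force: [0.1, 0.2, 0.3]
width: 0.0654
grip_force: 0.0
time: 20.25
ee_pos: [0.4616, -0.0653, 0.0756]
eef_rot: [0.155, 0.988, -0.002, -0.0]
ft_force: [-3.4, -9.0, 4.8]
width: 0.0341
grip_force: 10.0
j [ 0.53  0.2  -0.53  2.03  0.13  0.95  1.2 ] pos [ 0.4616 -0.0653  0.0756] yang 72.19 tilt [-0.001  -0.0031] units [0.03 0.08 0.04] az 0.01
[-1.97055879  0.73154746 -0.00483569]
```

```bash
python3 -m crank '[{"claw":1,"dx":0,"dy":-0.08,"dz":0,"ax":0,"ay":0,"az":0},{"claw":1,"dx":0,"dy":0,"dz":0,"ax":0,"ay":0,"az":0},{"claw":1,"dx":0,"dy":0,"dz":0,"ax":0,"ay":0,"az":0},{"claw":1,"dx":0,"dy":0,"dz":0,"ax":0,"ay":0,"az":0}]' 50
python3 -c "
from h import *
goto(.4615,-.0627,.0745,72.1);print(r.read_state()['torque'])"
```

```text
time: 20.58
ee_pos: [0.4616, -0.0654, 0.0756]
eef_rot: [0.154, 0.988, -0.0, 0.0]
ft_force: [-1.2, -2.7, 4.6]
width: 0.0338
grip_force: 50.0
j [ 0.54  0.2  -0.53  2.03  0.12  0.95  1.2 ] pos [ 0.4616 -0.0654  0.0756] yang 72.29 tilt [ 0.0003 -0.0007] units [0.03 0.08 0.04] az 0.03
[-0.84730376  0.30794378 -0.15236899]
```

```bash
cat > q.py <<'E'
from h import *
s=r.read_state();M=Ro.from_quat(s["eef_rot"]).as_matrix()
th=(72.2-np.degrees(np.arctan2(M[1,1],M[0,1])))%360
S=r.camera("scene");s2=r.read_state()
print("TH",th.round(2),"clicks",(th/18).round(2),"Tz",s["torque"][2].round(3),s2["torque"][2].round(3),"j7",s["joint_positions"][6].round(2))
E
python3 -m crank '[{"claw":1,"dx":0,"dy":0,"dz":0,"ax":0,"ay":0,"az":0.4},{"claw":1,"dx":0,"dy":0,"dz":0,"ax":0,"ay":0,"az":0.7},{"claw":1,"dx":0,"dy":0,"dz":0,"ax":0,"ay":0,"az":0.8},{"claw":1,"dx":0,"dy":0,"dz":0,"ax":0,"ay":0,"az":0.8},{"claw":1,"dx":0,"dy":0,"dz":0,"ax":0,"ay":0,"az":0.6},{"claw":1,"dx":0,"dy":0,"dz":0,"ax":0,"ay":0,"az":0},{"claw":1,"dx":0,"dy":0,"dz":0,"ax":0,"ay":0,"az":0}]' 60
python3 q.py
python3 -m crank '[{"claw":1,"dx":0,"dy":0,"dz":0,"ax":0,"ay":0,"az":0.5},{"claw":1,"dx":0,"dy":0,"dz":0,"ax":0,"ay":0,"az":0.7},{"claw":1,"dx":0,"dy":0,"dz":0,"ax":0,"ay":0,"az":0.7},{"claw":1,"dx":0,"dy":0,"dz":0,"ax":0,"ay":0,"az":0.7},{"claw":1,"dx":0,"dy":0,"dz":0,"ax":0,"ay":0,"az":0.4},{"claw":1,"dx":0,"dy":0,"dz":0,"ax":0,"ay":0,"az":0},{"claw":1,"dx":0,"dy":0,"dz":0,"ax":0,"ay":0,"az":0}]'
python3 q.py
```

```text
time: 21.17
ee_pos: [0.4615, -0.0654, 0.0756]
eef_rot: [0.322, 0.947, -0.0, 0.0]
ft_force: [-0.4, -2.1, 5.6]
width: 0.0336
grip_force: 60.0
TH 19.72 clicks 1.1 Tz 0.001 0.015 j7 0.87
time: 21.8
ee_pos: [0.4615, -0.0655, 0.0756]
eef_rot: [0.466, 0.885, -0.0, 0.0]
ft_force: [-1.9, -3.4, 6.0]
width: 0.0339
grip_force: 60.0
TH 37.72 clicks 2.1 Tz 0.041 0.013 j7 0.56
```

```bash
for i in 1; do python3 -m crank '[{"claw":1,"dx":0,"dy":0,"dz":0,"ax":0,"ay":0,"az":0.5},{"claw":1,"dx":0,"dy":0,"dz":0,"ax":0,"ay":0,"az":0.7},{"claw":1,"dx":0,"dy":0,"dz":0,"ax":0,"ay":0,"az":0.7},{"claw":1,"dx":0,"dy":0,"dz":0,"ax":0,"ay":0,"az":0.7},{"claw":1,"dx":0,"dy":0,"dz":0,"ax":0,"ay":0,"az":0.4},{"claw":1,"dx":0,"dy":0,"dz":0,"ax":0,"ay":0,"az":0},{"claw":1,"dx":0,"dy":0,"dz":0,"ax":0,"ay":0,"az":0}]' | grep force; done
python3 q.py; python3 q.py
```

```text
ft_force: [-2.1, -4.3, 6.6]
grip_force: 60.0
TH 55.73 clicks 3.1 Tz 0.038 -0.031 j7 0.25
TH 55.71 clicks 3.1 Tz -0.031 0.019 j7 0.25
```

```bash
python3 -m crank '[{"claw":1,"dx":0,"dy":0,"dz":0,"ax":0,"ay":0,"az":0.5},{"claw":1,"dx":0,"dy":0,"dz":0,"ax":0,"ay":0,"az":0.7},{"claw":1,"dx":0,"dy":0,"dz":0,"ax":0,"ay":0,"az":0.7},{"claw":1,"dx":0,"dy":0,"dz":0,"ax":0,"ay":0,"az":0.7},{"claw":1,"dx":0,"dy":0,"dz":0,"ax":0,"ay":0,"az":0.4},{"claw":1,"dx":0,"dy":0,"dz":0,"ax":0,"ay":0,"az":0},{"claw":1,"dx":0,"dy":0,"dz":0,"ax":0,"ay":0,"az":0}]' | grep force
python3 q.py; python3 q.py
python3 - <<'E'
from h import *
S=r.camera("scene"); h=hsv(S)
cv2.imwrite("pics/s6.png",cv2.resize(S["color"][180:280,300:420,::-1],None,fx=6,fy=6,interpolation=cv2.INTER_CUBIC))
E
```

```text
ft_force: [-1.6, -4.2, 6.7]
grip_force: 60.0
TH 73.73 clicks 4.1 Tz 0.039 0.04 j7 -0.06
TH 73.72 clicks 4.1 Tz 0.04 0.014 j7 -0.06
```

View pics/s6.png

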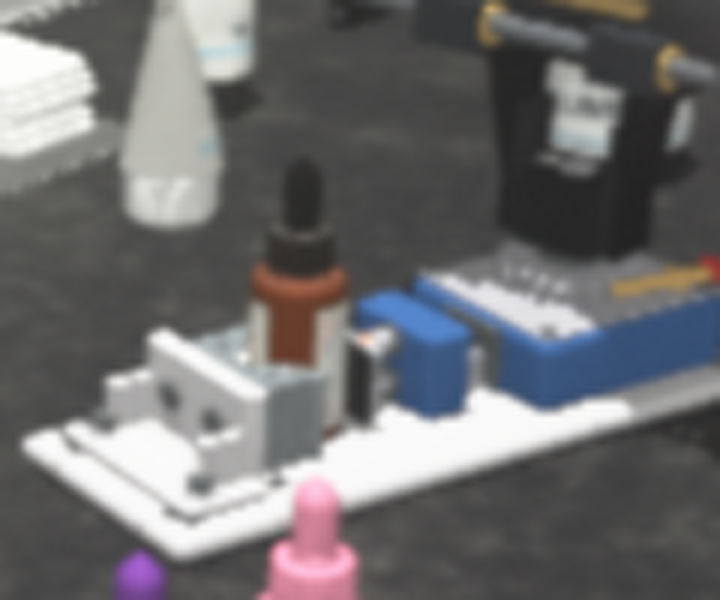

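The pad at (360,380) is against the bottle, which is upright with body 252–350 and V block to its left. I'll add averaged torque and bottle tracking and continue.

```bash
cat > q.py <<'E'
from h import *
s=r.read_state();M=Ro.from_quat(s["eef_rot"]).as_matrix()
th=(72.2-np.degrees(np.arctan2(M[1,1],M[0,1])))%360
T=[];U=[];V=[]
for i in range(8):
    S=r.camera("scene");T.append(r.read_state()["torque"][2])
    h=hsv(S)
    m=cv2.inRange(h,(2,80,30),(20,255,255))[222:235,330:365]; U.append(cv2.moments(m,True)["m10"]/m.astype(bool).sum())
    b=cv2.inRange(h,(100,110,40),(128,255,255))[225:255,355:380]; V.append(cv2.moments(b,True)["m10"]/b.astype(bool).sum())
print("clicks",(th/18).round(2),"Tz",np.mean(T).round(4),"+-",(np.std(T)/8**.5).round(4),"bottle u",np.mean(U).round(2),"jaw u",np.mean(V).round(2),"t",s["time"],"j7",s["joint_positions"][6].round(2))
E
python3 q.py
python3 -m crank '[{"claw":1,"dx":0,"dy":0,"dz":0,"ax":0,"ay":0,"az":0.5},{"claw":1,"dx":0,"dy":0,"dz":0,"ax":0,"ay":0,"az":0.7},{"claw":1,"dx":0,"dy":0,"dz":0,"ax":0,"ay":0,"az":0.7},{"claw":1,"dx":0,"dy":0,"dz":0,"ax":0,"ay":0,"az":0.7},{"claw":1,"dx":0,"dy":0,"dz":0,"ax":0,"ay":0,"az":0.4},{"claw":1,"dx":0,"dy":0,"dz":0,"ax":0,"ay":0,"az":0},{"claw":1,"dx":0,"dy":0,"dz":0,"ax":0,"ay":0,"az":0}]' | grep force
python3 q.py
```

```text
clicks 4.1 Tz -0.0039 +- 0.0106 bottle u 19.12 jaw u 15.16 t 23.2667 j7 -0.06
ft_force: [-3.0, -4.9, 7.3]
grip_force: 60.0
clicks 5.1 Tz 0.0438 +- 0.0106 bottle u 19.11 jaw u 14.2 t 24.25 j7 -0.36
```

```bash
python3 -m crank '[{"claw":1,"dx":0,"dy":0,"dz":0,"ax":0,"ay":0,"az":0.5},{"claw":1,"dx":0,"dy":0,"dz":0,"ax":0,"ay":0,"az":0.7},{"claw":1,"dx":0,"dy":0,"dz":0,"ax":0,"ay":0,"az":0.7},{"claw":1,"dx":0,"dy":0,"dz":0,"ax":0,"ay":0,"az":0.7},{"claw":1,"dx":0,"dy":0,"dz":0,"ax":0,"ay":0,"az":0.4},{"claw":1,"dx":0,"dy":0,"dz":0,"ax":0,"ay":0,"az":0},{"claw":1,"dx":0,"dy":0,"dz":0,"ax":0,"ay":0,"az":0}]' | grep force
python3 q.py
python3 - <<'E'
from h import *
# bottle column on earlier placed picture s6 (click 4.1) vs now, plus V block grey right edge
S=r.camera("scene"); cv2.imwrite("pics/s7.png",cv2.resize(S["color"][180:280,300:420,::-1],None,fx=6,fy=6,interpolation=cv2.INTER_CUBIC))
a=cv2.cvtColor(cv2.imread("pics/s6.png"),cv2.COLOR_BGR2GRAY).astype(np.float32);b=cv2.cvtColor(cv2.imread("pics/s7.png"),cv2.COLOR_BGR2GRAY).astype(np.float32)
for n,(x0,y0,x1,y1) in dict(bottle=(230,170,365,320),stop=(90,310,265,420),jaw=(355,285,475,400),ref=(500,330,700,420)).items():
    A=a[y0:y1,x0:x1]; B=b[y0:y1,x0:x1]; w=cv2.createHanningWindow(A.shape[::-1],cv2.CV_32F); print(n,np.round(cv2.phaseCorrelate(A,B,w),2))
E
```

```text
ft_force: [-3.2, -3.9, 7.8]
grip_force: 60.0
clicks 6.1 Tz 0.076 +- 0.0097 bottle u 19.08 jaw u 13.47 t 25.2333 j7 -0.67Traceback (most recent call last):
  File "<stdin>", line 6, in <module>
    return _wrapfunc(a, 'round', decimals=decimals, out=out)
    return _wrapit(obj, method, *args, **kwds)
    conv = _array_converter(obj)
ValueError: setting an array element with a sequence. The requested array has an inhomogeneous shape after 1 dimensions. The detected shape was (2,) + inhomogeneous part.
```

```bash
python3 - <<'E'
from h import *
a=cv2.cvtColor(cv2.imread("pics/s6.png"),cv2.COLOR_BGR2GRAY).astype(np.float32);b=cv2.cvtColor(cv2.imread("pics/s7.png"),cv2.COLOR_BGR2GRAY).astype(np.float32)
for n,(x0,y0,x1,y1) in dict(bottle=(225,150,375,320),collar=(250,150,350,280),stop=(90,310,265,420),vtip=(200,320,330,460),pad=(335,320,390,430),jaw=(355,285,475,400),ref=(500,330,700,420)).items():
    A=a[y0:y1,x0:x1]; B=b[y0:y1,x0:x1]; w=cv2.createHanningWindow(A.shape[::-1],cv2.CV_32F); p,q=cv2.phaseCorrelate(A,B,w); print(n,np.round(p,2),round(q,2),"mean gray diff",np.abs(A-B).mean().round(2))
S=r.camera("scene")
print("px of 6x crop per mm along vice y at bottle collar", 6*(proj(S,np.r_[tow((-1,47)),.07])-proj(S,np.r_[tow((-1,46)),.07])))
for k in (0,1):
  G=(a,b)[k]; row=G[262:286].mean(0)
  d=np.diff(row); print("collar/shoulder edges", [int(i) for i in np.argsort(-abs(d[225:375]))[:6]+225], row[235:265:5].round(0), row[330:365:5].round(0))
E
```

```text
bottle [-0.17 -0.17] 0.44 mean gray diff 2.55
collar [-0.15  0.4 ] 0.53 mean gray diff 1.78
stop [-0.01 -0.01] 0.92 mean gray diff 0.99
vtip [0.65 0.01] 0.82 mean gray diff 3.14
pad [-0.09 -0.34] 0.37 mean gray diff 16.29
jaw [-0.06 -0.12] 0.29 mean gray diff 15.92
ref [-0.09  0.1 ] 0.41 mean gray diff 2.84
px of 6x crop per mm along vice y at bottle collar [[-2.35133636  0.58989141]]
collar/shoulder edges [254, 342, 255, 330, 253, 343] [75. 75. 75. 78. 87. 95.] [84. 91. 89. 79. 74. 72. 71.]
collar/shoulder edges [254, 272, 255, 256, 326, 253] [75. 75. 75. 78. 88. 98.] [84. 89. 86. 78. 74. 72. 72.]
```

```bash
python3 - <<'E'
from h import *
T=r.camera("top"); A=cv2.imread("pics/top0.png")[:,:,::-1]; B=T["color"]
ys=np.arange(-16,44,1.5); xs=np.arange(-12,13,2.)
def prof(I,xo):
    pts=np.array([[np.r_[tow((x+xo,y)),.041] for x in xs] for y in ys]).reshape(-1,3); p=proj(T,pts).astype(np.float32)
    v=cv2.remap(I,p[:,0].reshape(len(ys),-1),p[:,1].reshape(len(ys),-1),cv2.INTER_LINEAR).astype(float).mean(1); return v
a=prof(A,-1);b=prof(B,-1)
for y,p,q in zip(ys,a,b): print(y,p.round().astype(int),q.round().astype(int))
E
```

```text
-16.0 [ 80 122 194] [222 217 225]
-14.5 [ 80 122 195] [222 217 225]
-13.0 [ 80 123 196] [222 217 225]
-11.5 [ 80 122 196] [222 217 226]
-10.0 [ 79 120 192] [218 213 223]
-8.5 [ 78 114 178] [202 199 212]
-7.0 [ 81 106 157] [168 171 194]
-5.5 [ 99 110 141] [124 139 181]
-4.0 [137 139 155] [ 92 122 182]
-2.5 [180 177 187] [ 80 119 188]
-1.0 [208 204 211] [ 78 120 192]
0.5 [218 214 220] [ 78 120 194]
2.0 [221 217 222] [ 78 121 195]
3.5 [225 216 220] [ 79 122 196]
5.0 [230 215 215] [ 79 123 197]
6.5 [233 210 205] [ 79 123 198]
8.0 [230 204 197] [ 79 123 197]
9.5 [220 196 193] [ 78 119 191]
11.0 [206 190 194] [ 79 113 176]
12.5 [190 181 189] [ 89 110 156]
14.0 [162 156 165] [122 128 154]
15.5 [123 119 126] [166 165 177]
17.0 [96 93 98] [203 198 204]
18.5 [116 113 117] [223 212 214]
20.0 [169 164 170] [232 214 210]
21.5 [218 213 219] [233 208 201]
23.0 [241 238 241] [226 199 192]
24.5 [247 244 247] [213 192 192]
26.0 [248 245 248] [201 188 195]
27.5 [248 246 249] [182 175 183]
29.0 [248 246 249] [147 142 149]
30.5 [248 246 248] [109 101 106]
32.0 [248 246 248] [92 77 77]
33.5 [248 246 249] [95 74 71]
35.0 [248 246 249] [101  78  74]
36.5 [248 246 248] [100  79  76]
38.0 [248 246 248] [95 78 76]
39.5 [248 246 248] [89 74 73]
41.0 [248 246 249] [83 70 69]
42.5 [248 246 248] [79 66 66]
```

Profiles: jaw travel 18.5 mm, pad travel 14.4 mm, so springs are compressed ~4 mm (~7 N), which agrees with the torque (0.076 N m). Pinch is at click ≈4.6, between 4 and 5, so the target is click 7.

```bash
python3 -m crank '[{"claw":1,"dx":0,"dy":0,"dz":0,"ax":0,"ay":0,"az":0.5},{"claw":1,"dx":0,"dy":0,"dz":0,"ax":0,"ay":0,"az":0.7},{"claw":1,"dx":0,"dy":0,"dz":0,"ax":0,"ay":0,"az":0.7},{"claw":1,"dx":0,"dy":0,"dz":0,"ax":0,"ay":0,"az":0.7},{"claw":1,"dx":0,"dy":0,"dz":0,"ax":0,"ay":0,"az":0.6},{"claw":1,"dx":0,"dy":0,"dz":0,"ax":0,"ay":0,"az":0.2},{"claw":1,"dx":0,"dy":0,"dz":0,"ax":0,"ay":0,"az":0},{"claw":1,"dx":0,"dy":0,"dz":0,"ax":0,"ay":0,"az":0}]' | grep force
python3 q.py
cat > jp.py <<'E'
from h import *
T=r.camera("top"); A=cv2.imread("pics/top0.png")[:,:,::-1]; B=T["color"]
ys=np.arange(-16,44,.5); xs=np.arange(-13,12,2.)
def prof(I):
    p=proj(T,np.array([[np.r_[tow((x,y)),.041] for x in xs] for y in ys]).reshape(-1,3)).astype(np.float32)
    return cv2.remap(I,p[:,0].reshape(len(ys),-1),p[:,1].reshape(len(ys),-1),cv2.INTER_LINEAR).astype(float).mean(1)[:,0]
def edges(v):
    i=next(k for k in range(1,len(v)) if v[k-1]<150<=v[k] and (v[:k]<110).sum()>8); j=next(k for k in range(i,len(v)) if v[k]<150); return ys[i],ys[j]
a,b=edges(prof(A)),edges(prof(B)); print("jaw travel",b[0]-a[0],"pad travel",b[1]-a[1])
E
python3 jp.py
```

```text
ft_force: [-4.7, -3.7, 8.3]
grip_force: 60.0
clicks 7.23 Tz 0.13 +- 0.0106 bottle u 19.08 jaw u 12.71 t 26.45 j7 -1.02
jaw travel 22.0 pad travel 15.0
```

Torque 0.13 N m gives about 12–13 N, as predicted just past click 7. Releasing.

```bash
python3 -m crank '[{"claw":0.2,"dx":0,"dy":0,"dz":0,"ax":0,"ay":0,"az":0},{"claw":0,"dx":0,"dy":0,"dz":0,"ax":0,"ay":0,"az":0},{"claw":-0.2,"dx":0,"dy":0,"dz":0,"ax":0,"ay":0,"az":0},{"claw":-0.4,"dx":0,"dy":0,"dz":0,"ax":0,"ay":0,"az":0},{"claw":-0.5,"dx":0,"dy":0,"dz":0,"ax":0,"ay":0,"az":0},{"claw":-0.5,"dx":0,"dy":0,"dz":0,"ax":0,"ay":0,"az":0}]' 10
python3 -m crank '[{"claw":-0.5,"dx":0,"dy":0,"dz":-0.3,"ax":0,"ay":0,"az":0},{"claw":-0.5,"dx":0,"dy":0,"dz":-0.7,"ax":0,"ay":0,"az":0},{"claw":-0.5,"dx":0,"dy":0,"dz":-0.9,"ax":0,"ay":0,"az":0},{"claw":-0.5,"dx":0,"dy":0,"dz":-0.9,"ax":0,"ay":0,"az":0},{"claw":-0.5,"dx":0,"dy":0,"dz":-0.5,"ax":0,"ay":0,"az":0},{"claw":-0.5,"dx":0,"dy":0,"dz":0,"ax":0,"ay":0,"az":0},{"claw":-0.5,"dx":0,"dy":0,"dz":0,"ax":0,"ay":0,"az":0}]'
python3 jp.py
python3 - <<'E'
from h import *
T=r.camera("top");h=hsv(T);S=r.camera("scene")
q=big(cv2.inRange(h,(0,0,0),(180,255,75)),(398,260,436,300)); rr=cv2.minAreaRect(ray(T,q,.0845)[:,:2].astype(np.float32)*1000); print("knob rect",rr)
b=cv2.cvtColor(cv2.resize(S["color"][180:280,300:420],None,fx=6,fy=6,interpolation=cv2.INTER_CUBIC),cv2.COLOR_RGB2GRAY).astype(np.float32)
a=cv2.cvtColor(cv2.imread("pics/s6.png"),cv2.COLOR_BGR2GRAY).astype(np.float32)
print("bottle gray diff vs s6",np.abs(a-b)[150:320,225:345].mean())
E
```

```text
time: 27.4
ee_pos: [0.4613, -0.0648, 0.0752]
eef_rot: [0.961, 0.277, -0.0, -0.0]
ft_force: [0.6, -0.8, 1.1]
width: 0.0596
grip_force: 0.0
time: 27.98
ee_pos: [0.4619, -0.065, 0.1754]
eef_rot: [0.961, 0.276, 0.001, 0.0]
ft_force: [0.5, -0.8, -0.8]
width: 0.0653
grip_force: 0.0
jaw travel 21.0 pad travel 15.0
knob rect ((461.20257568359375, -68.3694839477539), (58.85359191894531, 71.63636779785156), 88.38870239257812)
bottle gray diff vs s6 2.6656373
```

```bash
sed -i 's/np.arange(-16,44,.5)/np.arange(-16,44,.05)/; s/>8)/>80)/' jp.py; python3 jp.py; python3 jp.py
```

```text
jaw travel 21.000000000000295 pad travel 14.550000000000203
jaw travel 21.0500000000003 pad travel 14.550000000000203
```

Jaw 21.0 mm (tooth 7 with its sink), pad 14.55 mm. The pinch works out at click 4.7, so three clicks follow it, about 11 N. Handing in.

```bash
python3 -c "
from bench import r
print(r.close_job())"
```

```text
the job is handed in; nothing more can be done
None
```

I handed the job in: the serum bottle stands upright in the clamp, held by the ratchet three clicks past the pinch at about 11 N by my estimate. I had to set it down and regrip it once, because the first grip tilted it.

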